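# Refit the lid of a specimen case with its hinge pin

## Task

Pack every jar that stands on the bench into the wooden case, then lay the loose lid on it so that the lid's hinge knuckles mesh with those of the case. The stiff keeper knob beside the hinge has to be broken loose and swung out of the way; then slide the one pin that fits and is long enough for all five knuckles fully home from the keeper side, and turn the keeper all the way back behind its head. Put the two spare pins flat in the empty tray. Leave the loupe, the caliper and the brush where they lie.

Things in the scene. Friction and masses are not known exactly. Their poses are not given: they have to be found in the camera images.
- case: open wooden case fixed to the bench, outside 124 mm (x) by 200 mm (y) by 64 mm high, walls and floor 6 mm. Origin: centre of its underside; z up; its -x side faces the robot (turned by up to 0.2 rad). Outside its +y end is the hinge; on its -x wall at y = 40 mm a bracket (34 mm wide, top 54 mm up, out to x = -146 mm) carries the keeper.
- bore_mouth (a point): centre of the hinge bore's entry, at (-68, 115, 74) mm in the case frame, axes as the case. The level hinge axis runs from here along +x, the way the pin goes in. The case's three steel knuckles (tubes, outside 26 mm, bore 16 mm) span x = -68 to -33, -11 to 11 and 33 to 55 mm in the case frame. When a pin is home its shoulder rests here.
- keeper (a joint): swivel keeper, 0 to 2.2 rad, counter-clockwise from above. 0: its arm points along the case's +y and bars the bore; free from 1.2; at 1.57 it points to -x. A sprung detent takes about 0.2 N m to break over in the first 0.35 rad, then it turns freely (0.02 N m) and stays where left; going back, the last 0.45 rad need the same firm twist. It is back when under 0.12.
- keeper_grip (a point): centre of the keeper's black grip bar, on its upright axis at (-126, 40, 100) mm in the case frame. Bar 50 mm long along the arm (point's y, turns with it), 12 mm wide, from 86 to 114 mm above the bench. The arm below: 14 mm wide, 16 mm thick, centred 74 mm up, reaching 86 mm from the axis; at 0 its inner face is at x = -119 mm.
- lid: loose wooden lid, 124 x 200 x 8 mm plate over a 4 mm deep locating pad (106 x 184 mm) that drops between the case walls with 2 to 3 mm play; 0.25 to 0.45 kg. Origin: centre of the pad's underside, z up. Lies pad down on the bench; in place its frame is parallel to the case's with its origin at (0, 0, 60) mm there.
- lid_handle (a point): middle of the lid's black handle bar, 39 mm above the lid's origin; bar 14 mm wide, 14 mm high and 90 mm long along the lid's y, on two posts 76 mm apart; 20 mm free below the bar
- lid_hinge (a point): point on the lid's hinge axis midway between its two knuckles, at (0, 115, 14) mm in the lid's frame. The knuckles (outside 26 mm, bore 16 mm, 16 mm long) are at x = -22 and +22 mm and drop between the case's with 3 mm play on each side
- pin_1: steel hinge pin lying on the bench: round shank 10 mm thick, 130 mm long, last 12 mm tapered; square grip head 18 x 18 mm, 44 mm long. Origin: on the axis at the shoulder between head and shank; x runs to the tip, the head is at x = -44 to 0 mm. Lying, the axis is level, 9 mm up. 0.11 kg, nearly all in the head.
- pin_1_tip (a point): tip of pin_1, on its axis, 130 mm from the shoulder
- pin_2_tip (a point): tip of pin_2, on its axis, 80 mm from the shoulder
- pin_3_tip (a point): tip of pin_3, on its axis, 130 mm from the shoulder
- pin_2: steel hinge pin lying on the bench: round shank 10 mm thick, 80 mm long, last 12 mm tapered; square grip head 18 x 18 mm, 44 mm long. Origin: on the axis at the shoulder between head and shank; x runs to the tip, the head is at x = -44 to 0 mm. Lying, the axis is level, 9 mm up. 0.11 kg, nearly all in the head.
- pin_3: steel hinge pin lying on the bench: round shank 20 mm thick, 130 mm long, last 12 mm tapered; square grip head 24 x 24 mm, 44 mm long. Origin: on the axis at the shoulder between head and shank; x runs to the tip, the head is at x = -44 to 0 mm. Lying, the axis is level, 12 mm up. 0.11 kg, nearly all in the head.
- jar_1: round screw-top jar, 52 mm in diameter and 50 mm high, standing on the bench; one to three of the jars are present. Origin: centre of its underside. Three fit in a row along the case's y.
- jar_2: round screw-top jar, 52 mm in diameter and 50 mm high, standing on the bench; one to three of the jars are present. Origin: centre of its underside. Three fit in a row along the case's y.
- jar_3: round screw-top jar, 52 mm in diameter and 50 mm high, standing on the bench; one to three of the jars are present. Origin: centre of its underside. Three fit in a row along the case's y.
- tray: empty wood-coloured tray fixed on the bench, 225 mm (its x) by 132 mm (its y), 40 mm high, walls 4 mm, inner floor 7 mm above the bench. Origin: centre of its underside
- loupe: black loupe, 35 mm wide, 27 mm high, standing behind the case; to be left alone. Origin: centre of its underside
- caliper: sliding caliper, 201 mm long, lying at the back of the bench; to be left alone. Origin: centre of its underside
- brush: brush, 150 mm long, lying behind the pins; to be left alone. Origin: centre of its underside
Things that resemble listed ones, but are neither listed nor needed, are in the scene too. What is shaped like the jar_3 but green or yellow is not meant.

How it is judged:
By the outcome, as a careful person would: the job done as asked, in the order asked, and still so for the second after the job is handed in, with the robot touching nothing.
Of jar_1, jar_2, jar_3 only 1 to 3 are there at a start; the rules pass over those that are not, and their reading is None.
At some moment in a run one of jar_1, jar_2, jar_3, lid may be knocked a few centimetres aside while the robot is not near it.
It also fails if it takes over 210 s, if anything falls off the work surface, if the arm or the gripper's body presses on something with over 40 N, if the wrist force passes 120 N, or if a joint passes its speed limit or range.

## Robot

A 7-joint arm with a two-finger parallel gripper is mounted at the origin on a cart in front of the work surface, level with it; the furniture and walls round the work are solid. World frame = base frame: x ahead of the robot, y to its left, z up, the work surface at z = 0. Lengths are in m, angles in rad, forces in N, time in s.
With the tool pointing down it reaches from about 0.4 to 0.925 m from the base axis. Payload 4.1 kg.
Tool frame: the origin (TCP) lies between the finger pads; the fingertips stand 8 mm ahead of it and the grasp point (between the pads) lies 11 mm behind it; z points along the fingers, y is the direction in which the jaws open and shut (so a half turn about z gives the same grasp; the last joint's range is limited). The gripper opens to 85 mm and grips with 20 to 120 N. Pads are 22 mm wide; open, the fingers measure 114 mm over their backs; the gripper's body (76 mm by 85 mm) begins 54 mm behind the grasp point. The pads swing forward as they close: fully open they stand 13 mm farther back than shut.
Start: joints at [-1.427, 0.398, 0.045, 1.537, -0.019, 1.207, -0.051], TCP at [0.156, 0.631, 0.239] pointing down, gripper open.
Joint ranges: [-2.82, 2.82], [-0.49, 2.23], [-1.37, 1.46], [0, 2.46], [-1.36, 4.5], [0.23, 2], [-2.94, 2.94]. Speed limits (rad/s): [2.57, 2.57, 3.14, 3.14, 3.14, 3.14, 3.14].

## Interface

Orientations are given as a unit quaternion [x, y, z, w].
In Python, from rig import robot gives the robot as it stands. The module is installed in compiled form; this text tells all that it offers.
- The arm moves only by the shell command python3 -m pendant 'ROWS'. ROWS is JSON, a list of rows, each an object with "delta_pos": the shift along the tool's x, y, z in m, a list of three; "twist": the turn about the tool's z in rad; "gripper": the opening in per cent of the stroke, from 0 (shut) to 100 (fully open). In form: [{"delta_pos": [x, y, z], "twist": twist, "gripper": gripper}, ...]. A call has 1 to 12 rows; each row shifts and turns the commanded pose from where the row before left it, along the tool's axes as they then stand; what a row does not reach is not made up. A row lasts 1/10 s, in which the tool goes at most 50 mm and 8.59 degrees, less where a joint would pass 70% of its speed; a pose out of reach is approached as far as the arm can. A call with a gripper value outside its range is refused whole. The fingers move at their own pace and stop on an object; the grip force is fixed at half the most. Time passes only in rows, so rows that do not move let the fingers close. It gives the time, the measured TCP pose, the force and the opening at its end, in the units of the state.
- robot.get_state(): the state, without advancing time (a new reading comes with each control period).
- robot.get_image(name): name is "scene" or "top" or "wrist"; returns the picture (480x640x3 uint8, red, green, blue); there is no depth.
- robot.camera_model(name): a dict with "fx", "fy", "cx", "cy" (pixels), "k1" (the pictures are not rectified: a ray, as slopes to the right and down, at radius r is drawn at 1 + k1 r^2 times it, then the intrinsics apply), "world_from_camera" (4x4, takes a point from camera to world coordinates). Camera axes: x right, y up, looking along -z (the intrinsics and any distortion apply to the point x, -y, -z); pixel columns grow to the right and rows downward; lengths in m; the calibration is good to about 2 mm. A picture is of the moment at which its call begins: read the wrist's pose just before it. camera_model takes no time and is no camera call; for the wrist camera it gives the pose at the moment of the call.
- robot.hand_in(): hands the job in, once; it reports no verdict.
The state is a dict: "time": time; "joint_pos": joint angles; "qvel": joint speeds; "joint_torque": joint torques, N m; "position": TCP position; "ee_rot": TCP orientation; "ft_force": force on the tool from outside, world axes, zero at the start; "moment": the same for the moment, N m; "grip_width": opening from 0.0 (shut) to 1.0 (fully open).
Only numpy, scipy, OpenCV 4.12 (cv2) and the standard library are available. Lean on these libraries where they do the work, as an engineer would, in place of code of your own. Each camera call takes 0.05 s, during which the arm holds its last target. There are 200 camera calls.

## Working session

There is one attempt and no reset: what is moved stays moved. The work goes in short steps, Python scripts to look and compute and a shell command to move; the robot and the scene stay as the last step left them, time stands still between calls to the robot, and variables do not carry over. Pictures are saved under pics/ and viewed, about 12 in all and at most 16, crops included, and the job is handed in when it is done.

```bash
mkdir -p pics
cat > h.py <<'E'
import numpy as np, cv2, json
from rig import robot
from scipy.spatial.transform import Rotation as R
def snap(name,fn):
    m=robot.camera_model(name); im=robot.get_image(name)
    cv2.imwrite('pics/'+fn+'.png',im[:,:,::-1]); json.dump({k:np.asarray(v).tolist() for k,v in m.items()},open('pics/'+fn+'.json','w'))
    return im,m
def load(fn):
    return cv2.imread('pics/'+fn+'.png')[:,:,::-1], json.load(open('pics/'+fn+'.json'))
def ray(m,u,v):
    d=np.array([(u-m['cx'])/m['fx'],(v-m['cy'])/m['fy']]); s=d.copy()
    for _ in range(20): s=d/(1+m['k1']*(s@s))
    T=np.array(m['world_from_camera']); return T[:3,3],T[:3,:3]@np.array([s[0],-s[1],-1])
def onz(m,u,v,z):
    o,d=ray(m,u,v); return o+d*(z-o[2])/d[2]
def proj(m,p):
    T=np.array(m['world_from_camera']); c=T[:3,:3].T@(np.array(p)-T[:3,3]); s=np.array([c[0],-c[1]])/-c[2]
    s=s*(1+m['k1']*(s@s)); return [m['fx']*s[0]+m['cx'],m['fy']*s[1]+m['cy']]
def st():
    s=robot.get_state(); r=R.from_quat(s['ee_rot'])
    print('t',round(s['time'],2),'p',np.round(s['position'],4),'F',np.round(s['ft_force'],1),'M',np.round(s['moment'],2),'g',round(s['grip_width'],3))
    M=r.as_matrix(); print('toolx',np.round(M[:,0],3),'tooly',np.round(M[:,1],3),'z',np.round(M[:,2],3),'j',np.round(s['joint_pos'],2)); return s
def go(x,y,z=None,ydir=None):
    """shift in tool axes to reach TCP x,y,z; ydir: wanted jaw angle in world (mod pi) -> twist (applied after)"""
    s=robot.get_state(); M=R.from_quat(s['ee_rot']).as_matrix(); p=np.array(s['position'])
    d=M.T@(np.array([x,y,p[2] if z is None else z])-p); a=np.arctan2(M[1,1],M[0,1])
    tw=None
    if ydir is not None: tw=-((ydir-a+np.pi/2)%np.pi-np.pi/2)
    print('delta',np.round(d,4),'twist',tw, 'jaw',a)
E
python3 - <<'E'
from h import *
for n in ('scene','top'):
    im,m=snap(n,n+'0'); print(n,{k:np.round(v,3).tolist() for k,v in m.items()})
st()
E
```

```text
scene {'fx': 596.654, 'fy': 596.654, 'cx': 314.314, 'cy': 238.616, 'k1': -0.076, 'world_from_camera': [[0.76, 0.312, -0.57, -0.37], [-0.65, 0.354, -0.673, -1.134], [-0.009, 0.882, 0.472, 0.867], [0.0, 0.0, 0.0, 1.0]]}
top {'fx': 462.655, 'fy': 462.655, 'cx': 323.465, 'cy': 235.887, 'k1': 0.021, 'world_from_camera': [[-0.023, 0.99, -0.142, 0.432], [-1.0, -0.025, -0.007, -0.018], [-0.01, 0.142, 0.99, 1.141], [0.0, 0.0, 0.0, 1.0]]}
t 0.1 p [0.1561 0.6304 0.2384] F [ 0.5 -0.2 -0.1] M [-0.03 -0.04 -0.05] g 1.005
toolx [-0.971  0.24  -0.   ] tooly [ 0.24   0.971 -0.002] z [-0.    -0.002 -1.   ] j [-1.43  0.4   0.05  1.54 -0.02  1.21 -0.05]
```

View pics/top0.png

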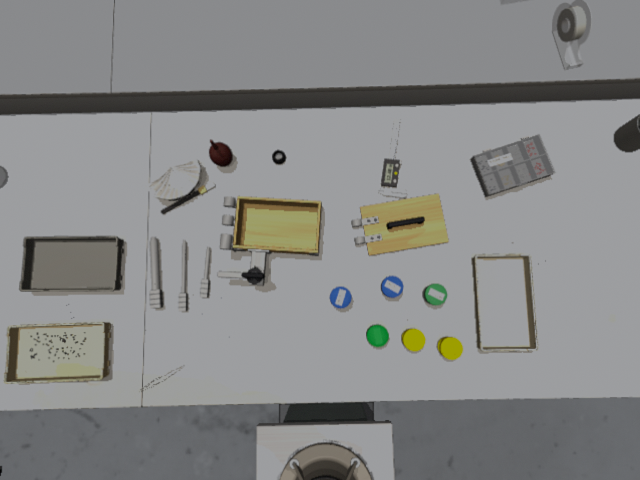

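View pics/scene0.png

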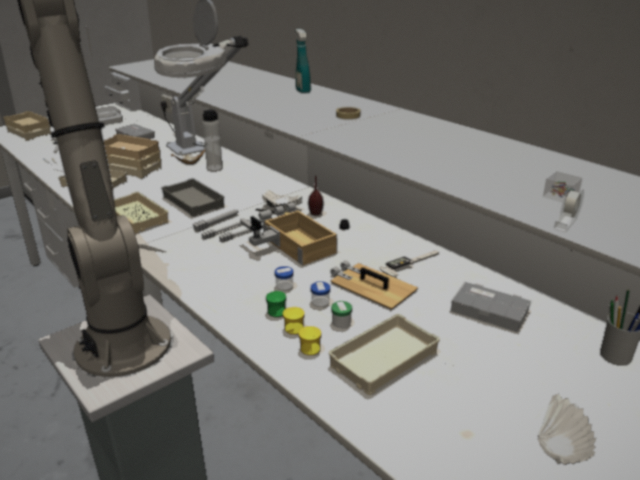

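Top view: case (278,226), lid (405,225), pins (154/184/206, 270), tray (505,303), jars: two blue-lidded (341,297), (392,287), a labelled green-lidded one (435,294), and plain green/yellow look-alikes. I'll look closer at the jars.

Run:
```python
from h import *
a,m=load('scene0'); b,n=load('top0')
A=cv2.resize(a[250:365,225:380],None,fx=5,fy=5,interpolation=cv2.INTER_CUBIC)[:, :775]
B=cv2.resize(b[180:300,125:335],None,fx=3.8,fy=3.8,interpolation=cv2.INTER_CUBIC)
cv2.imwrite('pics/c1.png',A[:,:,::-1]); cv2.imwrite('pics/c2.png',B[:,:,::-1])
for name,(u,v),z in [('jarA',(341,297),.05),('jarB',(392,287),.05),('grn',(435,294),.05),('lidh',(405,222),.046),('pin3head',(155,298),.02),('pin3tip',(154,238),.01),('pin1h',(183,302),.018),('pin1tip',(184,242),.01),('pin2h',(205,290),.018),('pin2tip',(208,248),.01),('keeper',(255,275),.114),('case c',(278,226),.06),('tray',(505,303),.04)]:
    print(name,np.round(onz(n,u,v,z),3))
```

```text
jarA [ 0.443 -0.048  0.05 ]
jarB [ 0.464 -0.168  0.05 ]
grn [ 0.445 -0.267  0.05 ]
lidh [ 0.618 -0.206  0.046]
pin3head [0.452 0.398 0.02 ]
pin3tip [0.599 0.409 0.01 ]
pin1h [0.441 0.332 0.018]
pin1tip [0.588 0.335 0.01 ]
pin2h [0.468 0.279 0.018]
pin2tip [0.571 0.275 0.01 ]
keeper [0.496 0.143 0.114]
case c [0.613 0.097 0.06 ]
tray [ 0.421 -0.431  0.04 ]
```

View pics/c1.png

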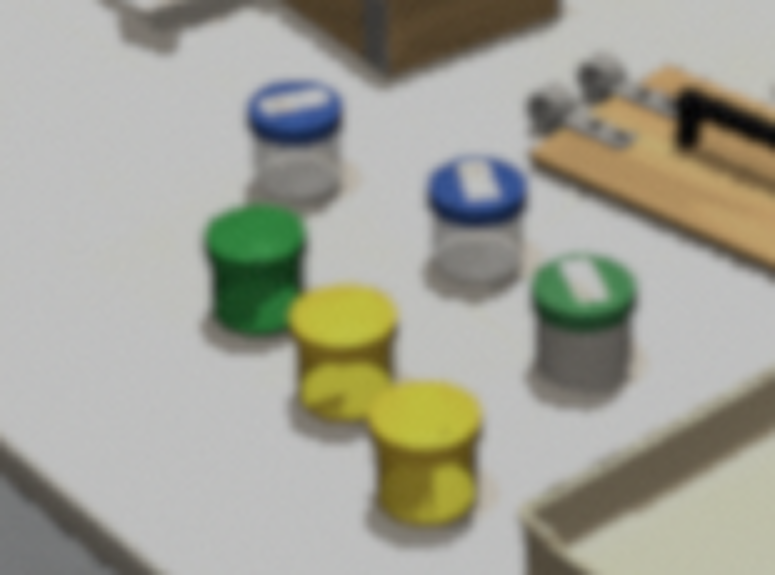

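View pics/c2.png

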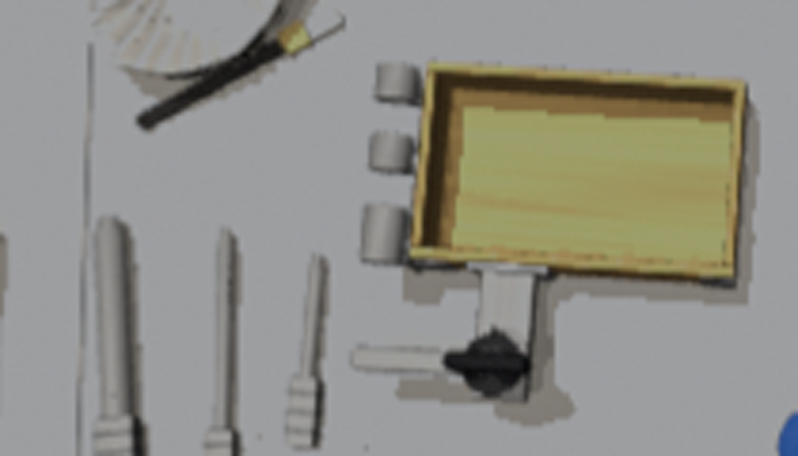

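The three labelled jars with clear bodies are the jars to pack; the solid green and yellow ones are look-alikes. The pins are thick = 3, long thin = 1, short = 2. Moving towards the jars.

```bash
python3 -m pendant '[{"delta_pos":[-0.042,-0.013,0],"twist":0,"gripper":100},{"delta_pos":[-0.042,-0.013,0],"twist":0,"gripper":100},{"delta_pos":[-0.042,-0.013,0],"twist":0,"gripper":100},{"delta_pos":[-0.042,-0.013,0],"twist":0,"gripper":100},{"delta_pos":[-0.042,-0.013,0],"twist":0,"gripper":100},{"delta_pos":[-0.042,-0.013,0],"twist":0,"gripper":100},{"delta_pos":[-0.042,-0.013,0],"twist":0,"gripper":100},{"delta_pos":[-0.042,-0.013,0],"twist":0,"gripper":100},{"delta_pos":[0,0,0],"twist":0,"gripper":100}]'
python3 - <<'E'
from h import *
st()
_,n=load('top0')
c=[onz(n,125+x/3.8,180+y/3.8,.064) for x,y in [(430,62),(745,82),(735,278),(412,255)]]
c=np.array(c)[:,:2]; print(np.round(c,3), c.mean(0))
yv=(c[0]-c[1]+c[3]-c[2])/2; print('len',np.linalg.norm(yv),'yaw',np.arctan2(-yv[0],yv[1])); xv=(c[0]-c[3]+c[1]-c[2])/2; print(np.linalg.norm(xv),np.arctan2(xv[1],xv[0]))
E
```

```text
time: 1.0
position: [0.4648, 0.4422, 0.239]
ee_rot: [0.127, 0.992, -0.002, 0.002]
ft_force: [-0.2, -0.5, 0.4]
grip_width: 1.0
t 1.0 p [0.4648 0.4422 0.239 ] F [-0.2 -0.5  0.4] M [-0.09 -0.02 -0.03] g 1.0
toolx [-0.968  0.252 -0.005] tooly [ 0.252  0.968 -0.003] z [ 0.004 -0.004 -1.   ] j [-0.97  0.39  0.18  1.56 -0.07  1.2   0.54]
[[ 0.687  0.191]
 [ 0.669 -0.006]
 [ 0.546  0.003]
 [ 0.565  0.202]] [0.61681357 0.09714333]
len 0.1990579349196237 yaw -0.09310139891004234
0.12273670419466502 -0.08058849398029944
```

```bash
python3 -m pendant '[{"delta_pos":[0,0,0],"twist":0.14,"gripper":100},{"delta_pos":[0,0,0],"twist":0.14,"gripper":100},{"delta_pos":[0,0,0],"twist":0.14,"gripper":100},{"delta_pos":[0,0,0],"twist":0.14,"gripper":100},{"delta_pos":[0,0,0],"twist":0.14,"gripper":100},{"delta_pos":[0,0,0],"twist":0.14,"gripper":100},{"delta_pos":[0,0,0],"twist":0.14,"gripper":100},{"delta_pos":[0,0,0],"twist":0.14,"gripper":100},{"delta_pos":[0,0,0],"twist":0.14,"gripper":100},{"delta_pos":[0,0,0],"twist":0.14,"gripper":100}]'
python3 -m pendant '[{"delta_pos":[-0.0445,0.0018,0],"twist":0,"gripper":100},{"delta_pos":[-0.0445,0.0018,0],"twist":0,"gripper":100},{"delta_pos":[-0.0445,0.0018,0],"twist":0,"gripper":100},{"delta_pos":[-0.0445,0.0018,0],"twist":0,"gripper":100},{"delta_pos":[-0.0445,0.0018,0],"twist":0,"gripper":100},{"delta_pos":[-0.0445,0.0018,0],"twist":0,"gripper":100},{"delta_pos":[-0.0445,0.0018,0],"twist":0,"gripper":100},{"delta_pos":[-0.0445,0.0018,0],"twist":0,"gripper":100},{"delta_pos":[-0.0445,0.0018,0],"twist":0,"gripper":100},{"delta_pos":[-0.0445,0.0018,0],"twist":0,"gripper":100},{"delta_pos":[-0.0445,0.0018,0],"twist":0,"gripper":100},{"delta_pos":[0,0,0],"twist":0,"gripper":100}]' >/dev/null
python3 - <<'E'
from h import *
st(); im,m=snap('wrist','w1'); print(np.round(m['world_from_camera'],3),m['fx'])
E
```

```text
time: 2.0
position: [0.4566, 0.4495, 0.2387]
ee_rot: [0.734, 0.679, -0.001, -0.0]
ft_force: [-0.6, 0.3, 0.1]
grip_width: 1.003
t 3.2 p [ 0.4408 -0.0465  0.2394] F [-0.9 -1.   0.2] M [-0.01 -0.02 -0.  ] g 0.999
toolx [ 0.082  0.997 -0.001] tooly [ 0.997 -0.082  0.   ] z [ 0.    -0.001 -1.   ] j [-0.75  0.01  0.78  2.02 -0.01  1.11 -0.06]
[[ 0.997  0.077  0.025  0.447]
 [-0.081  0.947  0.311  0.034]
 [-0.    -0.312  0.95   0.374]
 [ 0.     0.     0.     1.   ]] 410.17623137154953
```

View pics/w1.png

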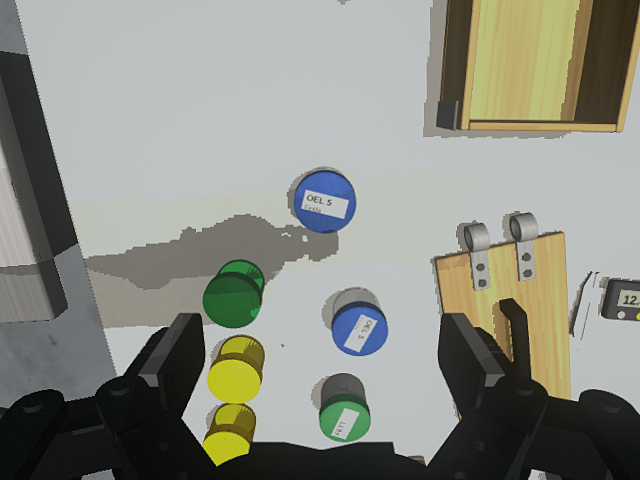

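The wrist view shows jar A "OEL 5" (325,202), jar B (360,327) and the labelled jar "FETT" (345,420), so all three are real jars. Solid ones are distractors.

```bash
cat >> h.py <<'E'
def jars(fn,z=.05,lo=(95,90,60),hi=(130,255,255),amin=150):
    im,m=load(fn); hsv=cv2.cvtColor(np.ascontiguousarray(im),cv2.COLOR_RGB2HSV)
    mk=cv2.morphologyEx(cv2.inRange(hsv,lo,hi),cv2.MORPH_CLOSE,np.ones((9,9)))
    for c in cv2.findContours(mk,cv2.RETR_EXTERNAL,cv2.CHAIN_APPROX_NONE)[0]:
        if cv2.contourArea(c)>amin:
            (u,v),r=cv2.minEnclosingCircle(c); print(fn,'px',round(u),round(v),'r',round(r),np.round(onz(m,u,v,z),4))
E
python3 - <<'E'
from h import *
jars('w1'); jars('top0'); jars('w1',lo=(50,60,40),hi=(85,255,255)); jars('top0',lo=(50,60,40),hi=(85,255,255))
E
```

```text
w1 px 359 329 r 28 [ 0.4652 -0.1626  0.05  ]
w1 px 325 201 r 31 [ 0.4432 -0.0431  0.05  ]
top0 px 340 297 r 11 [ 0.4431 -0.0454  0.05  ]
top0 px 392 286 r 11 [ 0.4655 -0.1672  0.05  ]
w1 px 344 418 r 26 [ 0.4457 -0.2615  0.05  ]
w1 px 234 293 r 35 [ 0.3578 -0.1185  0.05  ]
top0 px 377 335 r 11 [ 0.3542 -0.1286  0.05  ]
top0 px 435 294 r 11 [ 0.4452 -0.2671  0.05  ]
```

```bash
python3 -m pendant '[{"delta_pos":[0.0025,0.002,0.036],"twist":0,"gripper":100},{"delta_pos":[0,0,0.036],"twist":0,"gripper":100},{"delta_pos":[0,0,0.036],"twist":0,"gripper":100},{"delta_pos":[0,0,0.036],"twist":0,"gripper":100},{"delta_pos":[0,0,0.036],"twist":0,"gripper":100},{"delta_pos":[0,0,0.034],"twist":0,"gripper":100},{"delta_pos":[0,0,0],"twist":0,"gripper":100},{"delta_pos":[0,0,0],"twist":0,"gripper":0},{"delta_pos":[0,0,0],"twist":0,"gripper":0},{"delta_pos":[0,0,0],"twist":0,"gripper":0},{"delta_pos":[0,0,0],"twist":0,"gripper":0},{"delta_pos":[0,0,0],"twist":0,"gripper":0}]'
python3 -m pendant '[{"delta_pos":[0,0,0],"twist":0,"gripper":0},{"delta_pos":[0,0,-0.03],"twist":0,"gripper":0},{"delta_pos":[0,0,-0.04],"twist":0,"gripper":0},{"delta_pos":[0,0,-0.04],"twist":0,"gripper":0},{"delta_pos":[0,0,-0.03],"twist":0,"gripper":0},{"delta_pos":[0,0,0],"twist":0,"gripper":0}]'
python3 -c "
from h import *
st(); go(.622,.157,.17,-.085)"
```

```text
time: 4.45
position: [0.4458, -0.0375, 0.0274]
ee_rot: [0.732, 0.681, 0.002, 0.001]
ft_force: [-1.1, 0.3, 7.7]
grip_width: 0.539
time: 5.05
position: [0.4478, -0.0379, 0.1701]
ee_rot: [0.732, 0.681, 0.005, 0.002]
ft_force: [0.3, -0.4, -0.0]
grip_width: 0.539
t 5.05 p [ 0.4478 -0.0379  0.1701] F [ 0.3 -0.4 -0. ] M [ 0.01 -0.06  0.  ] g 0.539
toolx [0.072 0.997 0.005] tooly [ 0.997 -0.072  0.011] z [ 0.011  0.004 -1.   ] j [-0.76  0.14  0.82  2.1  -0.13  0.94  0.06]
delta [0.2069 0.1598 0.0028] twist 0.013203090126874928 jaw -0.07179690987312509
```

```bash
python3 -m pendant '[{"delta_pos":[0.035,0.027,-0.01],"twist":0,"gripper":0},{"delta_pos":[0.035,0.027,-0.01],"twist":0,"gripper":0},{"delta_pos":[0.035,0.027,-0.01],"twist":0,"gripper":0},{"delta_pos":[0.035,0.027,0],"twist":0,"gripper":0},{"delta_pos":[0.033,0.026,0],"twist":0.013,"gripper":0},{"delta_pos":[0.033,0.026,0],"twist":0,"gripper":0},{"delta_pos":[0,0,0],"twist":0,"gripper":0},{"delta_pos":[0,0,0],"twist":0,"gripper":0}]'
python3 -c "
from h import *
st(); snap('wrist','w2'); go(.622,.157,.034,-.085)"
```

```text
time: 5.85
position: [0.6187, 0.1563, 0.1945]
ee_rot: [0.736, 0.677, -0.001, -0.0]
ft_force: [-0.2, -1.7, -0.5]
grip_width: 0.536
t 5.85 p [0.6187 0.1563 0.1945] F [-0.2 -1.7 -0.5] M [-0.01  0.01  0.03] g 0.536
toolx [ 0.083  0.997 -0.001] tooly [ 0.997 -0.083 -0.001] z [-0.001 -0.001 -1.   ] j [-0.8   0.5   0.69  1.63 -0.34  1.14 -0.12]
delta [0.0027 0.0037 0.1608] twist -0.0002808725866907391 jaw -0.08528087258669077
```

View pics/w2.png

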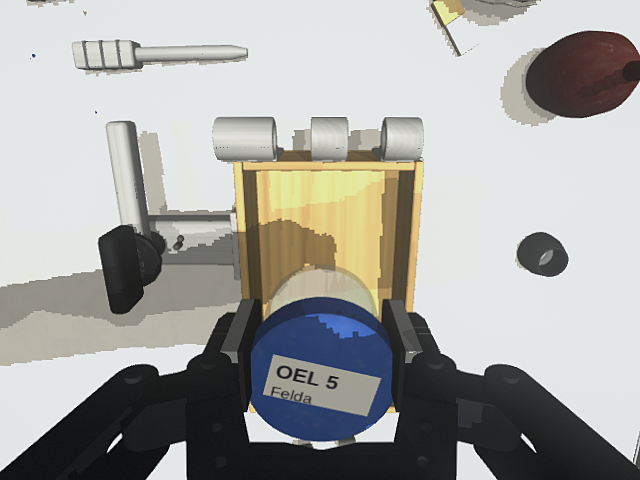

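Jar held upright over the case; hinge knuckles at (213–423, 138) and rim +y end at row ~160 are visible for refining the case pose.

Run:
```python
from h import *
im,m=load('w2')
k=np.array([onz(m,u,138,.087)[:2] for u in (213,277,311,348,381,423)]); X=np.array([-68,-33,-11,11,33,55])/1e3
a=-.085; ex=np.array([np.cos(a),np.sin(a)]); ey=np.array([-ex[1],ex[0]])
print('case x0 along ex from knuckles', k@ex-X)
A=onz(m,235,163,.064);B=onz(m,423,160,.064); print(A,B,np.linalg.norm(A-B),np.arctan2((B-A)[1],(B-A)[0]), 'mid->center',(A+B)[:2]/2-.1*ey)
c=np.array([.617,.097]); print('c along ex,ey',c@ex,c@ey)
# rim +y strip in picture
for u in (262,330,400): print(u,[tuple(im[v,u]) for v in range(146,178,2)])
```

```text
case x0 along ex from knuckles [0.60742032 0.60957244 0.6072361  0.60662107 0.60371171 0.60607688]
[0.56587153 0.20370392 0.064     ] [0.68682211 0.19579161 0.064     ] 0.12120909867862034 -0.065324706827657 mid->center [0.61785705 0.1001088 ]
c along ex,ey 0.6065373539360789 0.14903166871581286
262 [(np.uint8(207), np.uint8(205), np.uint8(198)), (np.uint8(197), np.uint8(198), np.uint8(190)), (np.uint8(190), np.uint8(190), np.uint8(184)), (np.uint8(186), np.uint8(185), np.uint8(178)), (np.uint8(171), np.uint8(170), np.uint8(163)), (np.uint8(149), np.uint8(151), np.uint8(144)), (np.uint8(125), np.uint8(123), np.uint8(119)), (np.uint8(128), np.uint8(129), np.uint8(126)), (np.uint8(191), np.uint8(157), np.uint8(101)), (np.uint8(230), np.uint8(207), np.uint8(136)), (np.uint8(229), np.uint8(197), np.uint8(129)), (np.uint8(231), np.uint8(199), np.uint8(130)), (np.uint8(154), np.uint8(129), np.uint8(88)), (np.uint8(231), np.uint8(195), np.uint8(128)), (np.uint8(228), np.uint8(193), np.uint8(126)), (np.uint8(228), np.uint8(194), np.uint8(127))]
330 [(np.uint8(200), np.uint8(199), np.uint8(19
[... 754 characters left out ...]
188)), (np.uint8(184), np.uint8(183), np.uint8(175)), (np.uint8(179), np.uint8(180), np.uint8(173)), (np.uint8(169), np.uint8(169), np.uint8(163)), (np.uint8(159), np.uint8(158), np.uint8(152)), (np.uint8(144), np.uint8(145), np.uint8(137)), (np.uint8(115), np.uint8(115), np.uint8(110)), (np.uint8(165), np.uint8(166), np.uint8(162)), (np.uint8(156), np.uint8(126), np.uint8(79)), (np.uint8(231), np.uint8(221), np.uint8(145)), (np.uint8(229), np.uint8(215), np.uint8(141)), (np.uint8(233), np.uint8(220), np.uint8(143)), (np.uint8(131), np.uint8(110), np.uint8(77)), (np.uint8(79), np.uint8(71), np.uint8(57)), (np.uint8(82), np.uint8(72), np.uint8(57)), (np.uint8(83), np.uint8(75), np.uint8(58))]
```

```bash
python3 -m pendant '[{"delta_pos":[0.0027,0.0037,0.03],"twist":0,"gripper":0},{"delta_pos":[0,0,0.04],"twist":0,"gripper":0},{"delta_pos":[0,0,0.04],"twist":0,"gripper":0},{"delta_pos":[0,0,0.03],"twist":0,"gripper":0},{"delta_pos":[0,0,0.01],"twist":0,"gripper":0},{"delta_pos":[0,0,0.006],"twist":0,"gripper":0},{"delta_pos":[0,0,0],"twist":0,"gripper":0}]'
python3 -c "
from h import *
st()"
```

```text
time: 6.6
position: [0.6233, 0.1574, 0.0402]
ee_rot: [0.737, 0.676, 0.001, 0.0]
ft_force: [0.5, 0.1, 0.3]
grip_width: 0.539
t 6.6 p [0.6233 0.1574 0.0402] F [0.5 0.1 0.3] M [-0.   -0.08  0.01] g 0.539
toolx [0.086 0.996 0.   ] tooly [ 0.996 -0.086  0.001] z [ 0.001  0.    -1.   ] j [-0.73  0.67  0.58  1.74 -0.47  0.87 -0.02]
```

```bash
python3 -m pendant '[{"delta_pos":[0,0,0.006],"twist":0,"gripper":0},{"delta_pos":[0,0,0],"twist":0,"gripper":0},{"delta_pos":[0,0,0],"twist":0,"gripper":72},{"delta_pos":[0,0,0],"twist":0,"gripper":72},{"delta_pos":[0,0,0],"twist":0,"gripper":72},{"delta_pos":[0,0,-0.04],"twist":0,"gripper":72},{"delta_pos":[0,0,-0.04],"twist":0,"gripper":72},{"delta_pos":[0,0,-0.04],"twist":0,"gripper":100},{"delta_pos":[0,0,-0.04],"twist":0,"gripper":100},{"delta_pos":[0,0,0],"twist":0,"gripper":100}]'
python3 -c "
from h import *
st(); go(.465,-.165,.2)"
```

```text
time: 7.6
position: [0.627, 0.1579, 0.2001]
ee_rot: [0.737, 0.676, 0.006, 0.003]
ft_force: [0.7, -0.5, 0.2]
grip_width: 0.998
t 7.6 p [0.627  0.1579 0.2001] F [ 0.7 -0.5  0.2] M [-0.05 -0.06  0.07] g 0.998
toolx [0.085 0.996 0.005] tooly [ 0.996 -0.085  0.011] z [ 0.012  0.004 -1.   ] j [-0.8   0.5   0.69  1.62 -0.34  1.14 -0.12]
delta [-0.3355 -0.1338 -0.003 ] twist None jaw -0.08535813218598674
```

```bash
python3 -m pendant '[{"delta_pos":[-0.042,-0.0167,0],"twist":0,"gripper":100},{"delta_pos":[-0.042,-0.0167,0],"twist":0,"gripper":100},{"delta_pos":[-0.042,-0.0167,0],"twist":0,"gripper":100},{"delta_pos":[-0.042,-0.0167,0],"twist":0,"gripper":100},{"delta_pos":[-0.042,-0.0167,0],"twist":0,"gripper":100},{"delta_pos":[-0.042,-0.0167,0],"twist":0,"gripper":100},{"delta_pos":[-0.042,-0.0167,0],"twist":0,"gripper":100},{"delta_pos":[-0.042,-0.0167,0],"twist":0,"gripper":100},{"delta_pos":[0,0,0],"twist":0,"gripper":100},{"delta_pos":[0,0,0],"twist":0,"gripper":100}]' >/dev/null
python3 -c "
from h import *
st(); snap('wrist','w3'); snap('top','t3'); jars('w3'); jars('t3'); jars('w3',lo=(50,60,40),hi=(85,255,255)); go(.465,-.165,.026,-.085)"
```

```text
t 8.6 p [ 0.4606 -0.1664  0.1932] F [ 0.7  0.6 -0.5] M [ 0.03 -0.03 -0.02] g 1.0
toolx [0.088 0.996 0.001] tooly [ 0.996 -0.088  0.   ] z [ 0.     0.001 -1.   ] j [-0.49  0.22  0.86  1.98 -0.2   1.02  0.37]
w3 px 329 219 r 36 [ 0.4653 -0.1648  0.05  ]
t3 px 256 223 r 11 [0.6226 0.1496 0.05  ]
w3 px 314 342 r 33 [ 0.4458 -0.2636  0.05  ]
w3 px 170 177 r 43 [ 0.3593 -0.1255  0.05  ]
delta [-0.0004  0.0033  0.1671] twist 0.0015979081741221979 jaw -0.08340209182587786
```

```bash
python3 -m pendant '[{"delta_pos":[-0.0015,0.003,0.035],"twist":0,"gripper":100},{"delta_pos":[0,0,0.035],"twist":0,"gripper":100},{"delta_pos":[0,0,0.035],"twist":0,"gripper":100},{"delta_pos":[0,0,0.035],"twist":0,"gripper":100},{"delta_pos":[0,0,0.027],"twist":0,"gripper":100},{"delta_pos":[0,0,0],"twist":0,"gripper":100},{"delta_pos":[0,0,0],"twist":0,"gripper":0},{"delta_pos":[0,0,0],"twist":0,"gripper":0},{"delta_pos":[0,0,0],"twist":0,"gripper":0},{"delta_pos":[0,0,0],"twist":0,"gripper":0},{"delta_pos":[0,0,0],"twist":0,"gripper":0},{"delta_pos":[0,0,0],"twist":0,"gripper":0}]'
python3 -m pendant '[{"delta_pos":[0,0,-0.04],"twist":0,"gripper":0},{"delta_pos":[0,0,-0.04],"twist":0,"gripper":0},{"delta_pos":[0,0,-0.04],"twist":0,"gripper":0},{"delta_pos":[0,0,-0.04],"twist":0,"gripper":0},{"delta_pos":[0,0,0],"twist":0,"gripper":0}]'
python3 -c "
from h import *
st(); go(.617,.099,.19,-.085)"
```

```text
time: 9.9
position: [0.4658, -0.1674, 0.0282]
ee_rot: [0.736, 0.677, 0.002, 0.001]
ft_force: [-0.2, 0.6, 6.1]
grip_width: 0.541
time: 10.4
position: [0.468, -0.1689, 0.1922]
ee_rot: [0.737, 0.676, 0.005, 0.004]
ft_force: [1.1, -0.5, -0.9]
grip_width: 0.538
t 10.4 p [ 0.468  -0.1689  0.1922] F [ 1.1 -0.5 -0.9] M [-0.02 -0.04  0.02] g 0.538
toolx [0.085 0.996 0.001] tooly [ 0.996 -0.085  0.013] z [ 0.013 -0.    -1.   ] j [-0.5   0.24  0.88  1.98 -0.22  1.01  0.4 ]
delta [0.2796 0.1256 0.0041] twist -5.0397268505975035e-05 jaw -0.08505039726850591
```

```bash
python3 -m pendant '[{"delta_pos":[0.04,0.018,0],"twist":0,"gripper":0},{"delta_pos":[0.04,0.018,0],"twist":0,"gripper":0},{"delta_pos":[0.04,0.018,0],"twist":0,"gripper":0},{"delta_pos":[0.04,0.018,0],"twist":0,"gripper":0},{"delta_pos":[0.04,0.018,0],"twist":0,"gripper":0},{"delta_pos":[0.04,0.018,0],"twist":0,"gripper":0},{"delta_pos":[0.04,0.018,0],"twist":0,"gripper":0},{"delta_pos":[0,0,0],"twist":0,"gripper":0},{"delta_pos":[0,0,0],"twist":0,"gripper":0}]' >/dev/null
python3 -c "
from h import *
st();  go(.617,.099,.034,-.085)"
```

```text
t 11.3 p [0.6132 0.1022 0.1859] F [-1.  -0.5 -0.1] M [-0.18 -0.06 -0.02] g 0.541
toolx [ 0.082  0.997 -0.001] tooly [ 0.997 -0.082 -0.001] z [-0.001 -0.    -1.   ] j [-0.76  0.49  0.73  1.68 -0.35  1.11 -0.01]
delta [-0.0028  0.0041  0.1519] twist 0.0028658194219528532 jaw -0.08213418057804722
```

```bash
python3 -m pendant '[{"delta_pos":[-0.003,0.003,0.03],"twist":0.003,"gripper":0},{"delta_pos":[0,0,0.04],"twist":0,"gripper":0},{"delta_pos":[0,0,0.04],"twist":0,"gripper":0},{"delta_pos":[0,0,0.03],"twist":0,"gripper":0},{"delta_pos":[0,0,0.01],"twist":0,"gripper":0},{"delta_pos":[0,0,0.002],"twist":0,"gripper":0},{"delta_pos":[0,0,0],"twist":0,"gripper":0},{"delta_pos":[0,0,0],"twist":0,"gripper":0}]'
python3 -m pendant '[{"delta_pos":[0,0,0],"twist":0,"gripper":72},{"delta_pos":[0,0,0],"twist":0,"gripper":72},{"delta_pos":[0,0,0],"twist":0,"gripper":72},{"delta_pos":[0,0,-0.04],"twist":0,"gripper":72},{"delta_pos":[0,0,-0.04],"twist":0,"gripper":72},{"delta_pos":[0,0,-0.04],"twist":0,"gripper":100},{"delta_pos":[0,0,-0.04],"twist":0,"gripper":100},{"delta_pos":[0,0,0],"twist":0,"gripper":100}]'
python3 -c "
from h import *
st(); go(.4455,-.264,.2)"
```

```text
time: 12.1
position: [0.6169, 0.0971, 0.0356]
ee_rot: [0.738, 0.675, 0.001, 0.001]
ft_force: [-0.7, 0.2, -0.7]
grip_width: 0.543
time: 12.9
position: [0.6201, 0.0975, 0.2007]
ee_rot: [0.738, 0.675, 0.005, 0.003]
ft_force: [0.7, 0.6, 0.3]
grip_width: 0.998
t 12.9 p [0.6201 0.0975 0.2007] F [0.7 0.6 0.3] M [-0.04 -0.05 -0.02] g 0.998
toolx [0.088 0.996 0.004] tooly [ 0.996 -0.088  0.011] z [ 0.011  0.003 -1.   ] j [-0.76  0.48  0.74  1.66 -0.35  1.13 -0.01]
delta [-0.3755 -0.1421 -0.0022] twist None jaw -0.0881868363375967
```

```bash
python3 -m pendant '[{"delta_pos":[-0.0417,-0.0158,0],"twist":0,"gripper":100},{"delta_pos":[-0.0417,-0.0158,0],"twist":0,"gripper":100},{"delta_pos":[-0.0417,-0.0158,0],"twist":0,"gripper":100},{"delta_pos":[-0.0417,-0.0158,0],"twist":0,"gripper":100},{"delta_pos":[-0.0417,-0.0158,0],"twist":0,"gripper":100},{"delta_pos":[-0.0417,-0.0158,0],"twist":0,"gripper":100},{"delta_pos":[-0.0417,-0.0158,0],"twist":0,"gripper":100},{"delta_pos":[-0.0417,-0.0158,0],"twist":0,"gripper":100},{"delta_pos":[-0.0417,-0.0158,0],"twist":0,"gripper":100},{"delta_pos":[0,0,0],"twist":0,"gripper":100},{"delta_pos":[0,0,0],"twist":0,"gripper":100}]' >/dev/null
python3 -c "
from h import *
st(); snap('wrist','w4'); jars('w4',lo=(50,60,40),hi=(85,255,255)); go(.4455,-.264,.027,-.085)"
```

```text
t 14.0 p [ 0.4406 -0.2645  0.194 ] F [1.2 0.8 0.4] M [ 0.08 -0.01  0.02] g 1.003
toolx [0.091 0.996 0.001] tooly [ 0.996 -0.091 -0.   ] z [-0.     0.001 -1.   ] j [-0.29  0.29  0.89  1.93 -0.26  1.04  0.63]
w4 px 329 223 r 36 [ 0.4453 -0.2658  0.05  ]
w4 px 168 29 r 51 [ 0.3564 -0.1316  0.05  ]
delta [-0.0007  0.0041  0.1669] twist -0.003265461581891671 jaw -0.08826546158189172
```

```bash
python3 -m pendant '[{"delta_pos":[0,0.003,0.035],"twist":0,"gripper":100},{"delta_pos":[0,0,0.035],"twist":0,"gripper":100},{"delta_pos":[0,0,0.035],"twist":0,"gripper":100},{"delta_pos":[0,0,0.035],"twist":0,"gripper":100},{"delta_pos":[0,0,0.026],"twist":0,"gripper":100},{"delta_pos":[0,0,0],"twist":0,"gripper":100},{"delta_pos":[0,0,0],"twist":0,"gripper":0},{"delta_pos":[0,0,0],"twist":0,"gripper":0},{"delta_pos":[0,0,0],"twist":0,"gripper":0},{"delta_pos":[0,0,0],"twist":0,"gripper":0},{"delta_pos":[0,0,0],"twist":0,"gripper":0},{"delta_pos":[0,0,0],"twist":0,"gripper":0}]'
python3 -m pendant '[{"delta_pos":[0,0,-0.04],"twist":0,"gripper":0},{"delta_pos":[0,0,-0.04],"twist":0,"gripper":0},{"delta_pos":[0,0,-0.04],"twist":0,"gripper":0},{"delta_pos":[0,0,-0.04],"twist":0,"gripper":0},{"delta_pos":[0,0,0],"twist":0,"gripper":0}]'
python3 -c "
from h import *
st(); go(.612,.039,.19,-.085)"
```

```text
time: 15.25
position: [0.4461, -0.2642, 0.0302]
ee_rot: [0.737, 0.675, 0.001, 0.001]
ft_force: [-0.4, 0.4, 4.5]
grip_width: 0.539
time: 15.75
position: [0.4479, -0.2663, 0.1944]
ee_rot: [0.738, 0.675, 0.003, 0.005]
ft_force: [0.7, -0.3, -0.8]
grip_width: 0.541
t 15.75 p [ 0.4479 -0.2663  0.1944] F [ 0.7 -0.3 -0.8] M [-0.01 -0.06  0.01] g 0.541
toolx [ 0.088  0.996 -0.002] tooly [ 0.996 -0.088  0.012] z [ 0.012 -0.003 -1.   ] j [-0.3   0.3   0.9   1.92 -0.28  1.04  0.64]
delta [0.3186 0.1365 0.0054] twist -0.0031256573233364726 jaw -0.08812565732333644
```

```bash
python3 -m pendant '[{"delta_pos":[0.0395,0.0175,0],"twist":0,"gripper":0},{"delta_pos":[0.0395,0.0175,0],"twist":0,"gripper":0},{"delta_pos":[0.0395,0.0175,0],"twist":0,"gripper":0},{"delta_pos":[0.0395,0.0175,0],"twist":0,"gripper":0},{"delta_pos":[0.0395,0.0175,0],"twist":0,"gripper":0},{"delta_pos":[0.0395,0.0175,0],"twist":0,"gripper":0},{"delta_pos":[0.0395,0.0175,0],"twist":0,"gripper":0},{"delta_pos":[0.0395,0.0175,0],"twist":0,"gripper":0},{"delta_pos":[0,0,0],"twist":0,"gripper":0},{"delta_pos":[0,0,0],"twist":0,"gripper":0}]' >/dev/null
python3 -c "
from h import *
st();  go(.612,.039,.037,-.085)"
```

```text
t 16.75 p [0.6117 0.0399 0.1879] F [-0.9 -0.9 -1.6] M [-0.    0.04 -0.01] g 0.537
toolx [ 0.085  0.996 -0.   ] tooly [ 0.996 -0.085 -0.   ] z [-0.001 -0.    -1.   ] j [-0.7   0.48  0.77  1.7  -0.37  1.11  0.1 ]
delta [-0.0008  0.0005  0.1509] twist -5.2272308854295346e-05 jaw -0.08505227230885429
```

```bash
python3 -m pendant '[{"delta_pos":[-0.001,0,0.03],"twist":0,"gripper":0},{"delta_pos":[0,0,0.04],"twist":0,"gripper":0},{"delta_pos":[0,0,0.04],"twist":0,"gripper":0},{"delta_pos":[0,0,0.03],"twist":0,"gripper":0},{"delta_pos":[0,0,0.009],"twist":0,"gripper":0},{"delta_pos":[0,0,0.002],"twist":0,"gripper":0},{"delta_pos":[0,0,0],"twist":0,"gripper":0},{"delta_pos":[0,0,0],"twist":0,"gripper":0}]'
python3 -m pendant '[{"delta_pos":[0,0,0],"twist":0,"gripper":72},{"delta_pos":[0,0,0],"twist":0,"gripper":72},{"delta_pos":[0,0,0],"twist":0,"gripper":72},{"delta_pos":[0,0,-0.04],"twist":0,"gripper":72},{"delta_pos":[0,0,-0.04],"twist":0,"gripper":72},{"delta_pos":[0,0,-0.04],"twist":0,"gripper":100},{"delta_pos":[0,0,-0.04],"twist":0,"gripper":100},{"delta_pos":[0,0,0],"twist":0,"gripper":100}]'
python3 -c "
from h import *
st(); im,m=snap('top','t4'); 
B=cv2.resize(im[180:320,215:480],None,fx=3,fy=3,interpolation=cv2.INTER_CUBIC); cv2.imwrite('pics/c3.png',B[:,:,::-1])"
```

```text
time: 17.55
position: [0.6128, 0.0372, 0.0389]
ee_rot: [0.738, 0.675, 0.001, 0.001]
ft_force: [0.5, 0.2, 0.4]
grip_width: 0.537
time: 18.35
position: [0.6155, 0.0369, 0.2036]
ee_rot: [0.738, 0.675, 0.005, 0.003]
ft_force: [-0.0, -1.3, 0.2]
grip_width: 1.001
t 18.35 p [0.6155 0.0369 0.2036] F [-0.  -1.3  0.2] M [-0.03 -0.03 -0.02] g 1.001
toolx [0.088 0.996 0.003] tooly [ 0.996 -0.088  0.011] z [ 0.011  0.002 -1.   ] j [-0.71  0.47  0.79  1.69 -0.36  1.13  0.09]
```

View pics/c3.png

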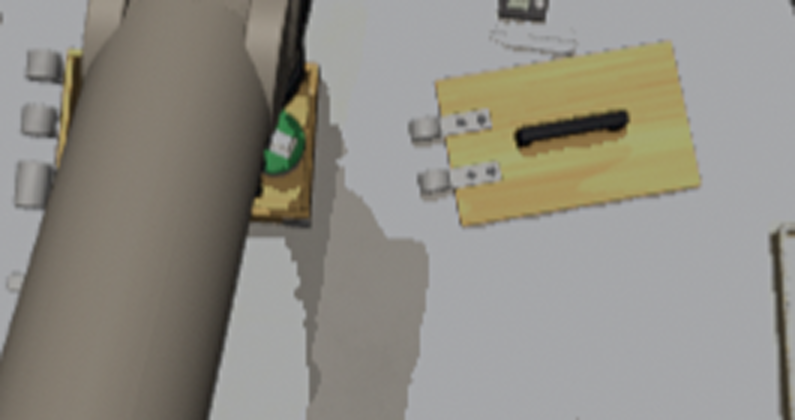

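Jar C stands in the case; lid handle spans crop (518,138)–(628,118), undisturbed so far. Measuring the lid.

```bash
cat >> h.py <<'E'
def handle(fn,z=.046,box=None):
    im,m=load(fn); g=im.max(2); x0,y0,x1,y1=box
    mk=np.zeros_like(g); mk[y0:y1,x0:x1]=(g[y0:y1,x0:x1]<45)*255
    cs=cv2.findContours(mk,cv2.RETR_EXTERNAL,cv2.CHAIN_APPROX_NONE)[0]; c=max(cs,key=cv2.contourArea)
    (u,v),(w,h),a=cv2.minAreaRect(c); b=cv2.boxPoints(((u,v),(w,h),a)); P=np.array([onz(m,*q,z) for q in b])
    e=[P[1]-P[0],P[2]-P[1]]; l=max(e,key=np.linalg.norm); l=l*np.sign(l[1])
    print(fn,'handle px',round(u),round(v),round(w),round(h),'c',np.round(P.mean(0),4),'L',np.round([np.linalg.norm(q) for q in e],4),'yaw',round(np.arctan2(-l[0],l[1]),4))
E
python3 - <<'E'
from h import *
handle('t4',box=(375,205,440,240))
_,m=load('t4'); P=np.array([onz(m,215+x/3,180+y/3,.012) for x,y in [(435,80),(670,42),(700,186),(462,226)]]);print(P.mean(0)); d=P[0]-P[1]+P[3]-P[2];print(np.arctan2(-d[0],d[1]))
p=P.mean(0); go(p[0],p[1],.2,.16)
E
```

```text
t4 handle px 405 223 5 37 c [ 0.6161 -0.2064  0.046 ] L [0.0884 0.013 ] yaw 0.1516
[ 0.61792804 -0.20898741  0.012     ]
0.1401373075994577
delta [-0.2451  0.0259  0.0003] twist -0.24799088445233552 jaw -0.0879908844523354
```

```bash
python3 -m pendant '[{"delta_pos":[-0.0408,0.0043,0],"twist":0,"gripper":100},{"delta_pos":[-0.0408,0.0043,0],"twist":0,"gripper":100},{"delta_pos":[-0.0408,0.0043,0],"twist":0,"gripper":100},{"delta_pos":[-0.0408,0.0043,0],"twist":0,"gripper":100},{"delta_pos":[-0.0408,0.0043,0],"twist":0,"gripper":100},{"delta_pos":[-0.0408,0.0043,0],"twist":0,"gripper":100},{"delta_pos":[0,0,0],"twist":-0.12,"gripper":60},{"delta_pos":[0,0,0],"twist":-0.115,"gripper":60},{"delta_pos":[0,0,0],"twist":0,"gripper":60},{"delta_pos":[0,0,0],"twist":0,"gripper":60}]' >/dev/null
python3 -c "
from h import *
st(); snap('wrist','w5')"
```

```text
t 19.4 p [ 0.6154 -0.2079  0.1962] F [-0.3  0.6 -0.1] M [ 0.04  0.04 -0.03] g 0.602
toolx [-0.144  0.99   0.001] tooly [ 0.99   0.144 -0.001] z [-0.002  0.001 -1.   ] j [-0.24  0.53  0.72  1.6  -0.37  1.16  0.71]
```

View pics/w5.png

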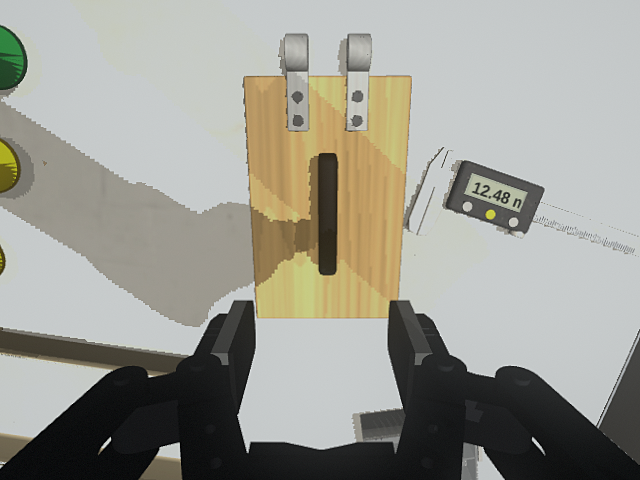

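Lid plate (246–411, 77–318), handle centre (328,214), nearly aligned with the jaws; no knock seen.

```bash
python3 -c "
from h import *
handle('w5',box=(290,140,365,285)); _,m=load('w5')
A=onz(m,246,77,.012);B=onz(m,411,76,.012);print(np.arctan2((B-A)[1],(B-A)[0]))
go(.616,-.2065,.031,.145)"
```

```text
w5 handle px 320 234 79 3 c [ 0.6151 -0.2198  0.046 ] L [0.0021 0.0607] yaw 0.1708
0.1526270324808573
delta [0.0012 0.0009 0.1654] twist 0.0006448627693373954 jaw 0.1456448627693373
```

```bash
python3 -c "
from h import *
_,m=load('w5'); a=onz(m,328,154,.046);b=onz(m,328,275,.046);print(a,b,(a+b)/2,np.linalg.norm(a-b)); c=(a+b)/2; go(c[0],c[1],.031,.15)"
```

```text
[ 0.61241234 -0.16114885  0.046     ] [ 0.62605352 -0.25041647  0.046     ] [ 0.61923293 -0.20578266  0.046     ] 0.09030387515305922
delta [0.0014 0.0042 0.1654] twist -0.00435513723066272 jaw 0.1456448627693373
```

```bash
python3 -m pendant '[{"delta_pos":[0.0015,0.004,0.033],"twist":-0.004,"gripper":60},{"delta_pos":[0,0,0.033],"twist":0,"gripper":60},{"delta_pos":[0,0,0.033],"twist":0,"gripper":60},{"delta_pos":[0,0,0.033],"twist":0,"gripper":60},{"delta_pos":[0,0,0.033],"twist":0,"gripper":60},{"delta_pos":[0,0,0],"twist":0,"gripper":60},{"delta_pos":[0,0,0],"twist":0,"gripper":0},{"delta_pos":[0,0,0],"twist":0,"gripper":0},{"delta_pos":[0,0,0],"twist":0,"gripper":0},{"delta_pos":[0,0,0],"twist":0,"gripper":0},{"delta_pos":[0,0,0],"twist":0,"gripper":0},{"delta_pos":[0,0,0],"twist":0,"gripper":0}]'
python3 -m pendant '[{"delta_pos":[0,0,0],"twist":0,"gripper":0},{"delta_pos":[0,0,-0.02],"twist":0,"gripper":0},{"delta_pos":[0,0,-0.04],"twist":0,"gripper":0},{"delta_pos":[0,0,-0.04],"twist":0,"gripper":0},{"delta_pos":[0,0,-0.04],"twist":0,"gripper":0},{"delta_pos":[0,0,-0.02],"twist":0,"gripper":0},{"delta_pos":[0,0,0],"twist":0,"gripper":0},{"delta_pos":[0,0,0],"twist":0,"gripper":0}]'
python3 -c "
from h import *
st(); go(.617,.099,None,-.085); snap('wrist','w6')"
```

```text
time: 20.65
position: [0.6209, -0.2072, 0.0347]
ee_rot: [0.652, 0.758, 0.001, 0.002]
ft_force: [-0.8, -0.5, 6.9]
grip_width: 0.152
time: 21.45
position: [0.6189, -0.2058, 0.1914]
ee_rot: [0.652, 0.758, 0.0, -0.001]
ft_force: [-0.3, 0.6, -4.9]
grip_width: 0.146
t 21.45 p [ 0.6189 -0.2058  0.1914] F [-0.3  0.6 -4.9] M [-0.01  0.06  0.02] g 0.146
toolx [-0.151  0.989  0.001] tooly [ 0.989  0.151 -0.001] z [-0.001  0.001 -1.   ] j [-0.24  0.54  0.72  1.6  -0.38  1.15  0.71]
delta [3.016e-01 4.400e-02 3.000e-04] twist 0.23615324595739917 jaw 0.1511532459573991
```

```bash
python3 -m pendant '[{"delta_pos":[0.0377,0.0055,0],"twist":0,"gripper":0},{"delta_pos":[0.0377,0.0055,0],"twist":0,"gripper":0},{"delta_pos":[0.0377,0.0055,0],"twist":0,"gripper":0},{"delta_pos":[0.0377,0.0055,0],"twist":0,"gripper":0},{"delta_pos":[0.0377,0.0055,0],"twist":0,"gripper":0},{"delta_pos":[0.0377,0.0055,0],"twist":0,"gripper":0},{"delta_pos":[0.0377,0.0055,0],"twist":0,"gripper":0},{"delta_pos":[0.0377,0.0055,0],"twist":0,"gripper":0},{"delta_pos":[0,0,0],"twist":0.118,"gripper":0},{"delta_pos":[0,0,0],"twist":0.118,"gripper":0},{"delta_pos":[0,0,0],"twist":0,"gripper":0},{"delta_pos":[0,0,0],"twist":0,"gripper":0}]' >/dev/null
python3 -c "
from h import *
st(); go(.617,.099,.135,-.085)"
```

```text
t 22.7 p [0.6167 0.0981 0.1906] F [-0.5 -0.5 -3.5] M [-0.01 -0.01  0.03] g 0.141
toolx [ 0.083  0.997 -0.001] tooly [ 0.997 -0.083 -0.003] z [-0.003 -0.001 -1.   ] j [-0.77  0.5   0.76  1.67 -0.37  1.13  0.  ]
delta [0.001  0.0004 0.0556] twist 0.0020212825510883548 jaw -0.08297871744891169
```

```bash
python3 -m pendant '[{"delta_pos":[0,0,0.02],"twist":0,"gripper":0},{"delta_pos":[0,0,0.02],"twist":0.002,"gripper":0},{"delta_pos":[0,0,0.018],"twist":0,"gripper":0},{"delta_pos":[0,0,0],"twist":0,"gripper":0},{"delta_pos":[0,0,0],"twist":0,"gripper":0}]' >/dev/null
python3 -c "
from h import *
st(); snap('wrist','w7')"
```

```text
t 23.2 p [0.6176 0.098  0.1341] F [ 0.3 -0.2 -3. ] M [-0.06 -0.02  0.04] g 0.148
toolx [ 0.086  0.996 -0.   ] tooly [ 0.996 -0.086 -0.001] z [-0.001 -0.    -1.   ] j [-0.74  0.55  0.72  1.72 -0.42  1.03  0.04]
```

View pics/w7.png

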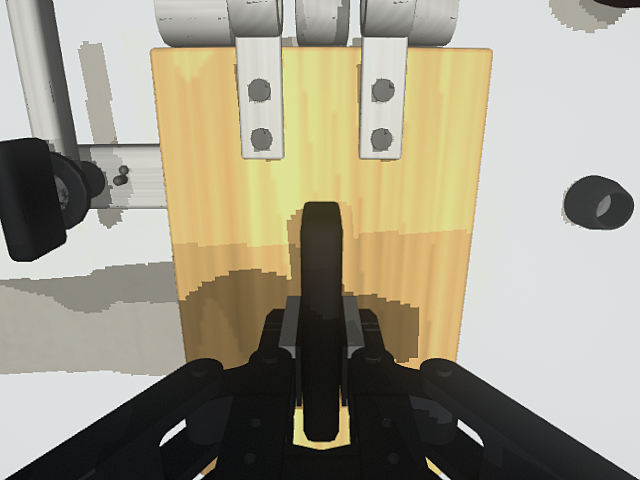

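Lid held square over the case: lid +y edge at row 48 (150–492), straps at 237–283 and 361–407, case knuckles at 155–, 298–348, –458 (near silhouette row 46). Computing the lid-to-case offset.

Run:
```python
from h import *
im,m=load('w7'); a=-.085; ex=np.array([np.cos(a),np.sin(a)]); ey=np.array([-ex[1],ex[0]])
f=lambda u,v,z:(lambda p:(round(p@ex,4),round(p@ey,4)))(onz(m,u,v,z)[:2])
print('lid edges',f(152,48,.111),f(491,48,.111)); print('straps',[f(u,100,.113) for u in (239,284,360,405)])
for z in (.074,.08,.087): print('case k',z,[f(u,25,z)[0] for u in (157,298,348,458)])
for fn,row,u in (('w7',46.5,190),('w2',0,0)):
    if row==0: continue
    o,d=ray(m,u,row); o2=np.array([o[:2]@ey,o[2]]); d2=np.array([d[:2]@ey,d[2]]); d2/=np.linalg.norm(d2)
    # axis at z=.074, distance 13mm from ray on +y side
    ys=np.linspace(.2,.35,15001); D=(ys-o2[0])*d2[1]-(.074-o2[1])*d2[0]
    print('axis ey cands',ys[np.abs(np.abs(D)-.013).argsort()[:3]])
# w2: tube silhouettes rows (near 160, far 117)
_,m2=load('w2')
for row in (117,159.5):
    o,d=ray(m2,240,row); o2=np.array([o[:2]@ey,o[2]]); d2=np.array([d[:2]@ey,d[2]]); d2/=np.linalg.norm(d2)
    D=(ys-o2[0])*d2[1]-(.074-o2[1])*d2[0]; s=np.abs(np.abs(D)-.013).argsort()[:40]; print(row,sorted(set(np.round(ys[s],3))))
for r in (162,170): print('w2 rim',[f(u,r,.064) for u in ()], [ (round(onz(m2,u,r,.064)[:2]@ey,4)) for u in (262,330,400)])
```

```text
lid edges (np.float64(0.5458), np.float64(0.2494)) (np.float64(0.667), np.float64(0.2494))
straps [(np.float64(0.5764), np.float64(0.2313)), (np.float64(0.5928), np.float64(0.2313)), (np.float64(0.6204), np.float64(0.2312)), (np.float64(0.6367), np.float64(0.2313))]
case k 0.074 [np.float64(0.5349), np.float64(0.5962), np.float64(0.6179), np.float64(0.6656)]
case k 0.08 [np.float64(0.5371), np.float64(0.5966), np.float64(0.6175), np.float64(0.6638)]
case k 0.087 [np.float64(0.5396), np.float64(0.5969), np.float64(0.6171), np.float64(0.6617)]
axis ey cands [0.26731 0.24112 0.24111]
117 [np.float64(0.267), np.float64(0.293)]
159.5 [np.float64(0.241), np.float64(0.242), np.float64(0.268)]
w2 rim [] [np.float64(0.2517), np.float64(0.2518), np.float64(0.252)]
w2 rim [] [np.float64(0.2465), np.float64(0.2466), np.float64(0.2469)]
```

```bash
python3 -m pendant '[{"delta_pos":[0.0025,0.0005,0.01],"twist":0,"gripper":0},{"delta_pos":[0,0,0.01],"twist":0,"gripper":0},{"delta_pos":[0,0,0.003],"twist":0,"gripper":0},{"delta_pos":[0,0,0],"twist":0,"gripper":0},{"delta_pos":[0,0,0],"twist":0,"gripper":0}]' >/dev/null
python3 -c "
from h import *
st(); go(.6183,.1005,.0945,-.085)"
```

```text
t 23.75 p [0.6185 0.1007 0.1113] F [-0.2 -0.8 -4.1] M [-0.   -0.01 -0.07] g 0.151
toolx [ 0.087  0.996 -0.   ] tooly [ 0.996 -0.087  0.   ] z [ 0. -0. -1.] j [-0.73  0.58  0.7   1.74 -0.44  0.99  0.05]
delta [-0.0002 -0.0002  0.0168] twist -0.001922774661786475 jaw -0.0869227746617865
```

```bash
python3 -m pendant '[{"delta_pos":[0,0,0.005],"twist":-0.002,"gripper":0},{"delta_pos":[0,0,0.005],"twist":0,"gripper":0},{"delta_pos":[0,0,0.004],"twist":0,"gripper":0},{"delta_pos":[0,0,0.003],"twist":0,"gripper":0},{"delta_pos":[0,0,0.001],"twist":0,"gripper":0},{"delta_pos":[0,0,0],"twist":0,"gripper":0}]'
python3 -c "
from h import *
st()"
```

```text
time: 24.35
position: [0.6181, 0.1009, 0.0947]
ee_rot: [0.737, 0.676, -0.0, -0.001]
ft_force: [-5.2, 0.4, 6.8]
grip_width: 0.147
t 24.35 p [0.6181 0.1009 0.0947] F [-5.2  0.4  6.8] M [-0.02  0.98  0.  ] g 0.147
toolx [0.085 0.996 0.001] tooly [ 0.996 -0.085 -0.001] z [-0.001  0.001 -1.   ] j [-0.72  0.6   0.69  1.75 -0.46  0.96  0.06]
```

```bash
python3 -m pendant '[{"delta_pos":[0,0,0],"twist":0,"gripper":60},{"delta_pos":[0,0,0],"twist":0,"gripper":60},{"delta_pos":[0,0,0],"twist":0,"gripper":60},{"delta_pos":[0,0,-0.03],"twist":0,"gripper":60},{"delta_pos":[0,0,-0.04],"twist":0,"gripper":60},{"delta_pos":[0,0,-0.04],"twist":0,"gripper":60},{"delta_pos":[0,0,0],"twist":0,"gripper":60}]'
python3 -c "
from h import *
st(); im,m=snap('wrist','w8');go(.4956,.1505,.2,-.085)"
```

```text
time: 25.05
position: [0.6225, 0.1004, 0.2095]
ee_rot: [0.737, 0.676, 0.005, 0.003]
ft_force: [0.3, -0.8, 0.5]
grip_width: 0.601
t 25.05 p [0.6225 0.1004 0.2095] F [ 0.3 -0.8  0.5] M [-0.03 -0.03 -0.01] g 0.601
toolx [0.085 0.996 0.003] tooly [ 0.996 -0.085  0.011] z [ 0.012  0.002 -1.   ] j [-0.78  0.48  0.77  1.65 -0.36  1.15 -0.01]
delta [ 0.039  -0.1289  0.0058] twist -0.00010455052033475631 jaw -0.08510455052033485
```

View pics/w8.png

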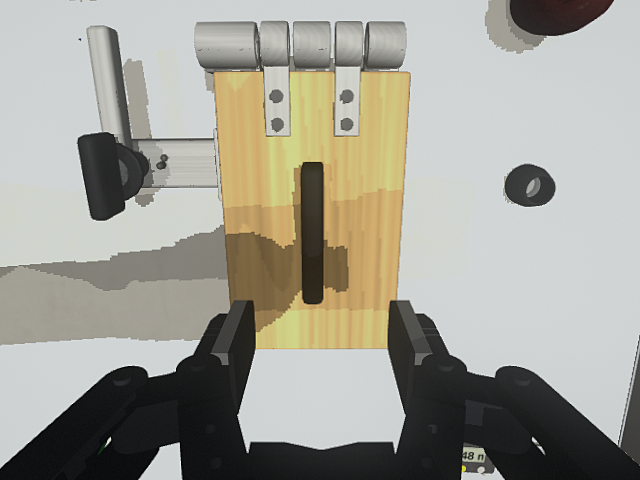

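Lid seated and all five knuckles meshed in a row (195–407, row 45). Keeper bar at (100,175). Moving over the keeper.

```bash
python3 -m pendant '[{"delta_pos":[0.0098,-0.032,0],"twist":0,"gripper":60},{"delta_pos":[0.0098,-0.032,0],"twist":0,"gripper":60},{"delta_pos":[0.0098,-0.032,0],"twist":0,"gripper":60},{"delta_pos":[0.0098,-0.032,0],"twist":0,"gripper":60},{"delta_pos":[0,0,0],"twist":0,"gripper":60},{"delta_pos":[0,0,0],"twist":0,"gripper":60}]' >/dev/null
python3 - <<'E'
from h import *
st(); im,m=snap('wrist','w9'); go(.4956,.1505,.097,-.085)
print([np.round(proj(m,p)) for p in ((.4956,.1505,.114),(.4935,.1256,.114),(.4977,.1754,.114))])
u,v=map(int,proj(m,(.4956,.1505,.114)))
g=im.max(2)
for r in range(v-60,v+61,20): print(r,[c for c in range(u-50,u+50) if g[r,c]<60][:1],[c for c in range(u-50,u+50) if g[r,c]<60][-1:])
print('col',u,[r for r in range(v-110,v+110) if g[r,u]<60][:1],[r for r in range(v-110,v+110) if g[r,u]<60][-1:])
E
```

```text
t 25.7 p [0.4935 0.1512 0.2026] F [-0.   0.6 -0.1] M [-0.03 -0.05  0.01] g 0.601
toolx [ 0.083  0.997 -0.   ] tooly [ 0.997 -0.083 -0.001] z [-0.001  0.    -1.   ] j [-1.07  0.26  0.82  1.91 -0.22  1.06 -0.24]
delta [0.     0.0012 0.1059] twist 0.00024101010355281893 jaw -0.08475898989644723
[array([326., 249.]), array([326., 288.]), array([327., 207.])]
188 [] []
208 [313] [337]
228 [297] [353]
248 [302] [348]
268 [317] [335]
288 [] []
308 [] []
col 326 [198] [284]
```

```bash
python3 -m pendant '[{"delta_pos":[0.002,0,0.03],"twist":0,"gripper":60},{"delta_pos":[0,0,0.03],"twist":0,"gripper":50},{"delta_pos":[0,0,0.03],"twist":0,"gripper":50},{"delta_pos":[0,0,0.016],"twist":0,"gripper":50},{"delta_pos":[0,0,0],"twist":0,"gripper":50},{"delta_pos":[0,0,0],"twist":0,"gripper":0},{"delta_pos":[0,0,0],"twist":0,"gripper":0},{"delta_pos":[0,0,0],"twist":0,"gripper":0},{"delta_pos":[0,0,0],"twist":0,"gripper":0},{"delta_pos":[0,0,0],"twist":0,"gripper":0}]'
python3 -c "
from h import *
st()"
```

```text
time: 26.75
position: [0.4963, 0.1525, 0.0985]
ee_rot: [0.737, 0.676, 0.002, 0.001]
ft_force: [4.6, -2.6, 1.7]
grip_width: 0.124
t 26.75 p [0.4963 0.1525 0.0985] F [ 4.6 -2.6  1.7] M [-0.48 -0.71 -0.01] g 0.124
toolx [0.085 0.996 0.001] tooly [ 0.996 -0.085  0.004] z [ 0.004  0.001 -1.   ] j [-0.98  0.42  0.74  2.01 -0.37  0.85 -0.12]
```

```bash
python3 -m pendant '[{"delta_pos":[0,0,0],"twist":-0.1,"gripper":0},{"delta_pos":[0,0,0],"twist":-0.1,"gripper":0},{"delta_pos":[0,0,0],"twist":-0.12,"gripper":0},{"delta_pos":[0,0,0],"twist":-0.12,"gripper":0},{"delta_pos":[0,0,0],"twist":-0.12,"gripper":0},{"delta_pos":[0,0,0],"twist":0,"gripper":0}]'
python3 -c "
from h import *
st()"
```

```text
time: 27.35
position: [0.4952, 0.1522, 0.0985]
ee_rot: [0.521, 0.854, 0.001, 0.0]
ft_force: [1.3, -2.0, 6.6]
grip_width: 0.128
t 27.35 p [0.4952 0.1522 0.0985] F [ 1.3 -2.   6.6] M [-0.66 -0.14  0.02] g 0.128
toolx [-0.457  0.889 -0.   ] tooly [0.889 0.457 0.002] z [ 0.001  0.001 -1.   ] j [-0.87  0.38  0.6   2.01 -0.29  0.83  0.36]
```

```bash
python3 -m pendant '[{"delta_pos":[0,0,0],"twist":-0.13,"gripper":0},{"delta_pos":[0,0,0],"twist":-0.13,"gripper":0},{"delta_pos":[0,0,0],"twist":-0.13,"gripper":0},{"delta_pos":[0,0,0],"twist":-0.13,"gripper":0},{"delta_pos":[0,0,0],"twist":-0.13,"gripper":0},{"delta_pos":[0,0,0],"twist":-0.13,"gripper":0},{"delta_pos":[0,0,0],"twist":-0.13,"gripper":0},{"delta_pos":[0,0,0],"twist":-0.13,"gripper":0},{"delta_pos":[0,0,0],"twist":-0.13,"gripper":0},{"delta_pos":[0,0,0],"twist":0,"gripper":0}]'
python3 -m pendant '[{"delta_pos":[0,0,0],"twist":0,"gripper":50},{"delta_pos":[0,0,0],"twist":0,"gripper":50},{"delta_pos":[0,0,0],"twist":0,"gripper":50},{"delta_pos":[0,0,-0.04],"twist":0,"gripper":60},{"delta_pos":[0,0,-0.04],"twist":0,"gripper":60},{"delta_pos":[0,0,-0.03],"twist":0,"gripper":60},{"delta_pos":[0,0,0],"twist":0,"gripper":60}]'
python3 - <<'E'
from h import *
st(); im,m=snap('wrist','w10'); im,m=snap('top','t10')
_,t=load('top0')
for z in (0.009,): print([np.round(onz(t,u,v,z),4) for u,v in ((183,302),(184,242))])
go(.425,.333,.2,-.03)
E
```

```text
time: 28.35
position: [0.4942, 0.1503, 0.0984]
ee_rot: [-0.036, 0.999, -0.001, -0.001]
ft_force: [-1.2, -6.9, 10.5]
grip_width: 0.125
time: 29.05
position: [0.4969, 0.1543, 0.2115]
ee_rot: [-0.037, 0.999, 0.002, 0.004]
ft_force: [-0.0, -0.1, -0.1]
grip_width: 0.6
t 29.05 p [0.4969 0.1543 0.2115] F [-0.  -0.1 -0.1] M [ 0.04 -0.01  0.05] g 0.6
toolx [-0.997 -0.074 -0.008] tooly [-0.075  0.997  0.004] z [ 0.007  0.004 -1.   ] j [-0.7   0.2   0.37  1.89 -0.08  1.06  1.34]
[array([0.4411, 0.3344, 0.009 ]), array([0.5878, 0.335 , 0.009 ])]
delta [0.0555 0.1843 0.0076] twist -1.4659377927859731 jaw 1.6456548608038202
```

View pics/w10.png

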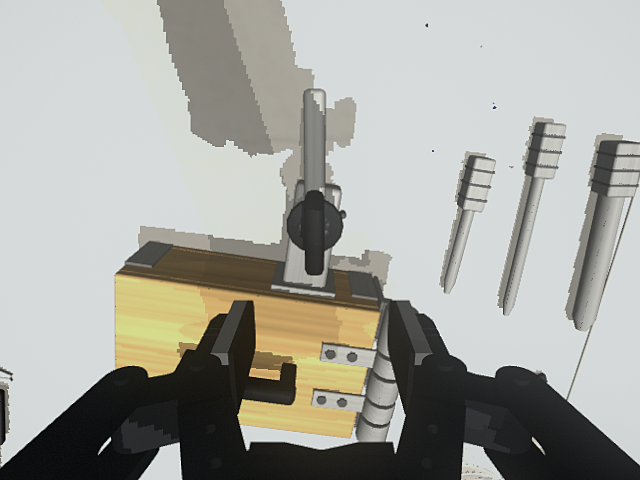

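Keeper swung clear (arm points toward the robot, (314,90)–(314,270)). Pins: pin_2 (475,185), pin_1 (545,150; tip 508,313), pin_3 (615,165). Locating their axes.

```bash
python3 - <<'E'
from h import *
im,m=load('w10'); _,t=load('t10')
for n,tip,sh,z in (('p1',(508,314),(538,178),.009),('p2',(448,292),(471,210),.009),('p3',(581,330),(605,195),.012)):
    a,b=onz(m,*tip,z)[:2],onz(m,*sh,z)[:2]; d=(a-b); print(n,'tip',np.round(a,4),'sh',np.round(b,4),'len',round(np.linalg.norm(d),4),'ang',round(np.arctan2(d[1],d[0]),3),'headc',np.round(b-.022*d/np.linalg.norm(d),4))
E
python3 -m pendant '[{"delta_pos":[0.014,0.046,0],"twist":0,"gripper":60},{"delta_pos":[0.014,0.046,0],"twist":0,"gripper":60},{"delta_pos":[0.014,0.046,0],"twist":0,"gripper":60},{"delta_pos":[0.014,0.046,0],"twist":0,"gripper":60},{"delta_pos":[0,0,0],"twist":0.14,"gripper":60},{"delta_pos":[0,0,0],"twist":0.14,"gripper":60},{"delta_pos":[0,0,0],"twist":0.14,"gripper":60},{"delta_pos":[0,0,0],"twist":0.14,"gripper":60},{"delta_pos":[0,0,0],"twist":0.14,"gripper":60},{"delta_pos":[0,0,0],"twist":0.14,"gripper":60},{"delta_pos":[0,0,0],"twist":0.14,"gripper":60},{"delta_pos":[0,0,0],"twist":0.14,"gripper":60}]'
python3 -m pendant '[{"delta_pos":[0,0,0],"twist":0.14,"gripper":60},{"delta_pos":[0,0,0],"twist":0.14,"gripper":60},{"delta_pos":[0,0,0],"twist":0.14,"gripper":60},{"delta_pos":[0,0,0],"twist":0.14,"gripper":60},{"delta_pos":[0,0,0],"twist":0.14,"gripper":60},{"delta_pos":[0,0,0],"twist":0.14,"gripper":60},{"delta_pos":[0,0,0],"twist":0.14,"gripper":60},{"delta_pos":[0,0,0],"twist":0.14,"gripper":60},{"delta_pos":[0,0,0],"twist":0.14,"gripper":60},{"delta_pos":[0,0,0],"twist":0.14,"gripper":60},{"delta_pos":[0,0,0],"twist":0.14,"gripper":60},{"delta_pos":[0,0,0],"twist":0,"gripper":60}]'
python3 -c "
from h import *
st()"
```

```text
p1 tip [0.592  0.3388] sh [0.4634 0.3357] len 0.1286 ang 0.024 headc [0.4414 0.3352]
p2 tip [0.5733 0.278 ] sh [0.4952 0.2842] len 0.0784 ang -0.079 headc [0.4733 0.2859]
p3 tip [0.6029 0.4121] sh [0.4725 0.3959] len 0.1313 ang 0.124 headc [0.4507 0.3932]
time: 30.35
position: [0.4235, 0.3315, 0.2051]
ee_rot: [0.502, 0.865, -0.002, -0.001]
ft_force: [0.7, 0.3, -1.2]
grip_width: 0.601
time: 31.55
position: [0.4236, 0.3315, 0.2054]
ee_rot: [0.962, 0.275, -0.002, 0.001]
ft_force: [-0.1, 0.6, 0.6]
grip_width: 0.603
t 31.55 p [0.4236 0.3315 0.2054] F [-0.1  0.6  0.6] M [-0.01 -0.03 -0.04] g 0.603
toolx [ 0.849  0.528 -0.004] tooly [ 0.528 -0.849  0.001] z [-0.002 -0.003 -1.   ] j [-1.29  0.28  0.66  1.86 -0.19  1.07 -1.57]
```

```bash
python3 -m pendant '[{"delta_pos":[0,0,0],"twist":0.133,"gripper":60},{"delta_pos":[0,0,0],"twist":0.133,"gripper":60},{"delta_pos":[0,0,0],"twist":0.133,"gripper":60},{"delta_pos":[0,0,0],"twist":0.133,"gripper":60},{"delta_pos":[0.018,-0.003,0],"twist":0,"gripper":60},{"delta_pos":[0,0,0],"twist":0,"gripper":60},{"delta_pos":[0,0,0],"twist":0,"gripper":60}]' >/dev/null
python3 - <<'E'
from h import *
st(); im,m=snap('wrist','w11')
g=cv2.cvtColor(np.ascontiguousarray(im),cv2.COLOR_RGB2GRAY)
p=[proj(m,q) for q in ((.592,.3388,.009),(.4634,.3357,.009),(.42,.3347,.009))]; print(np.round(p))
go(.4414,.3352,.0125,.024+np.pi/2)
E
```

```text
t 32.25 p [0.4421 0.335  0.2064] F [ 0.1 -1.5 -0.1] M [ 0.03 -0.05  0.02] g 0.6
toolx [ 1.     0.025 -0.002] tooly [ 0.025 -1.     0.002] z [-0.002 -0.002 -1.   ] j [-1.33  0.33  0.76  1.82 -0.26  1.09 -2.03]
[[322.   0.]
 [321. 176.]
 [321. 227.]]
delta [-0.0002 -0.0004  0.194 ] twist 0.001041950902988198 jaw -1.5457543758919083
```

View pics/w11.png

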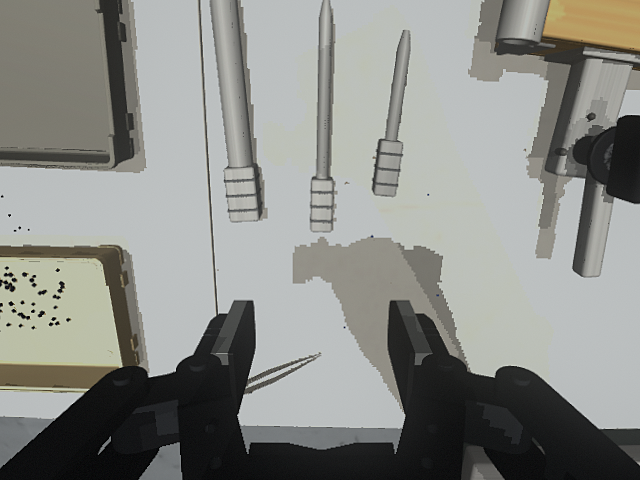

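Pin_1's head is under the TCP (321,178–232) and aligned. Narrowing the jaws for the neighbours, then grasping.

```bash
python3 -m pendant '[{"delta_pos":[0,0,0.035],"twist":0.008,"gripper":36},{"delta_pos":[0,0,0.035],"twist":0,"gripper":36},{"delta_pos":[0,0,0.035],"twist":0,"gripper":36},{"delta_pos":[0,0,0.035],"twist":0,"gripper":36},{"delta_pos":[0,0,0.03],"twist":0,"gripper":36},{"delta_pos":[0,0,0.016],"twist":0,"gripper":36},{"delta_pos":[0,0,0.006],"twist":0,"gripper":36},{"delta_pos":[0,0,0],"twist":0,"gripper":36}]'
python3 -m pendant '[{"delta_pos":[0,0,0],"twist":0,"gripper":0},{"delta_pos":[0,0,0],"twist":0,"gripper":0},{"delta_pos":[0,0,0],"twist":0,"gripper":0},{"delta_pos":[0,0,0],"twist":0,"gripper":0},{"delta_pos":[0,0,0],"twist":0,"gripper":0}]'
python3 -c "
from h import *
st()"
```

```text
time: 33.1
position: [0.4427, 0.3355, 0.0153]
ee_rot: [1.0, 0.008, -0.0, 0.0]
ft_force: [0.6, 0.3, -0.3]
grip_width: 0.357
time: 33.6
position: [0.4438, 0.3362, 0.0168]
ee_rot: [1.0, 0.008, 0.001, -0.001]
ft_force: [0.2, -0.2, 6.6]
grip_width: 0.188
t 33.6 p [0.4438 0.3362 0.0168] F [ 0.2 -0.2  6.6] M [-0.18  0.18 -0.  ] g 0.188
toolx [1.    0.016 0.002] tooly [ 0.016 -1.    -0.002] z [ 0.002  0.002 -1.   ] j [-1.18  0.59  0.59  1.96 -0.48  0.73 -1.85]
```

```bash
python3 -m pendant '[{"delta_pos":[0,0,0],"twist":0,"gripper":36},{"delta_pos":[0,0,0.003],"twist":0,"gripper":36},{"delta_pos":[0,0,0.003],"twist":0,"gripper":36},{"delta_pos":[0,0,0],"twist":0,"gripper":36},{"delta_pos":[0,0,0],"twist":0,"gripper":0},{"delta_pos":[0,0,0],"twist":0,"gripper":0},{"delta_pos":[0,0,0],"twist":0,"gripper":0},{"delta_pos":[0,0,0],"twist":0,"gripper":0},{"delta_pos":[0,0,0],"twist":0,"gripper":0}]'
python3 -c "
from h import *
st()"
```

```text
time: 34.5
position: [0.4428, 0.3355, 0.0093]
ee_rot: [1.0, 0.008, 0.0, 0.0]
ft_force: [0.6, 0.1, -1.3]
grip_width: 0.19
t 34.5 p [0.4428 0.3355 0.0093] F [ 0.6  0.1 -1.3] M [-0.02 -0.03 -0.01] g 0.19
toolx [1.    0.016 0.   ] tooly [ 0.016 -1.     0.   ] z [ 0. -0. -1.] j [-1.18  0.6   0.58  1.97 -0.49  0.72 -1.85]
```

```bash
python3 -m pendant '[{"delta_pos":[0,0,-0.03],"twist":0,"gripper":0},{"delta_pos":[0,0,-0.04],"twist":0,"gripper":0},{"delta_pos":[0,0,-0.04],"twist":0,"gripper":0},{"delta_pos":[0,0,-0.03],"twist":0,"gripper":0},{"delta_pos":[0,0,0],"twist":0.05,"gripper":0},{"delta_pos":[0,0,0],"twist":0.051,"gripper":0},{"delta_pos":[0,0,0],"twist":0,"gripper":0},{"delta_pos":[0,0,0],"twist":0,"gripper":0}]'
python3 -c "
from h import *
st(); a=-.085; ex=np.array([np.cos(a),np.sin(a)]); ey=np.array([-ex[1],ex[0]]); p=.375*ex+.267*ey; go(p[0],p[1],.12,a+np.pi/2)"
```

```text
time: 35.3
position: [0.4425, 0.3354, 0.149]
ee_rot: [0.999, -0.042, -0.0, 0.0]
ft_force: [-0.4, 0.2, -0.4]
grip_width: 0.192
t 35.3 p [0.4425 0.3354 0.149 ] F [-0.4  0.2 -0.4] M [0.03 0.04 0.02] g 0.192
toolx [ 0.996 -0.084 -0.   ] tooly [-0.084 -0.996  0.   ] z [-0. -0. -1.] j [-1.32  0.41  0.76  1.88 -0.34  0.98 -2.07]
delta [-0.0375  0.1047  0.0291] twist 0.0009377407355364298 jaw -1.65485858605936
```

```bash
python3 -m pendant '[{"delta_pos":[-0.0125,0.035,0],"twist":0,"gripper":0},{"delta_pos":[-0.0125,0.035,0],"twist":0,"gripper":0},{"delta_pos":[-0.0125,0.035,0],"twist":0,"gripper":0},{"delta_pos":[0,0,0.03],"twist":0,"gripper":0},{"delta_pos":[0,0,0.03],"twist":0,"gripper":0},{"delta_pos":[0,0,0.014],"twist":0,"gripper":0},{"delta_pos":[0,0,0],"twist":0,"gripper":0},{"delta_pos":[0,0,0],"twist":0,"gripper":0}]'
python3 -c "
from h import *
st(); snap('wrist','w12'); snap('scene','s12')"
```

```text
time: 36.1
position: [0.3971, 0.2342, 0.0757]
ee_rot: [0.999, -0.043, 0.0, 0.0]
ft_force: [0.1, -0.5, -0.2]
grip_width: 0.193
t 36.1 p [0.3971 0.2342 0.0757] F [ 0.1 -0.5 -0.2] M [ 0.06 -0.06  0.01] g 0.193
toolx [ 0.996 -0.085  0.001] tooly [-0.085 -0.996  0.   ] z [ 0.001 -0.    -1.   ] j [-1.26  0.36  0.76  2.15 -0.36  0.75 -1.93]
```

View pics/w12.png

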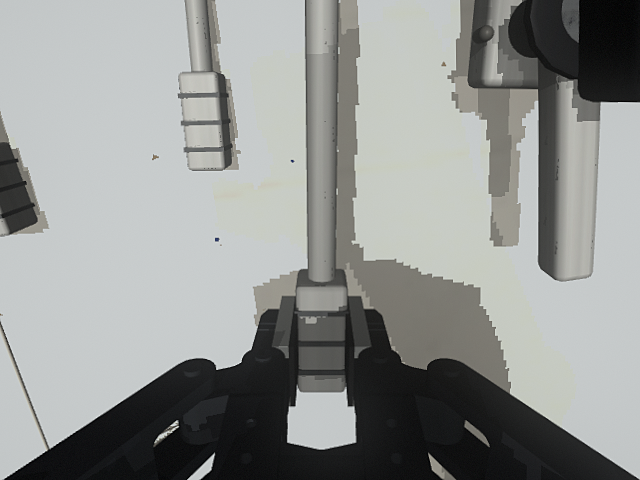

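Pin held straight along the tool (shoulder (322,282), shank centred at column 322). Checking lateral offset against the bore and the tip height from the scene camera.

Run:
```python
from h import *
im,m=load('w12'); a=-.085; ex=np.array([np.cos(a),np.sin(a)]); ey=np.array([-ex[1],ex[0]])
z=.0755
for u,v in ((322,280),(322,150),(322,20)):
    p=onz(m,u,v,z)[:2]; print(p@ex,p@ey)
p=np.array([.3971,.2342]); print('tcp',p@ex,p@ey)
_,s=load('s12'); sh=p@ex+.0205
for d in (.05,.09,.13): q=(sh+d)*ex+p@ey*ey; print('scene px',np.round(proj(s,[*q,z]),1))
b=(.607-.068)*ex+.267*ey; print('bore',np.round(proj(s,[*b,.074]),1))
c,_=load('s12'); x,y=map(int,proj(s,[*b,.074])); A=cv2.resize(c[y-60:y+40,x-90:x+70],None,fx=5,fy=5,interpolation=cv2.INTER_CUBIC); cv2.imwrite('pics/c4.png',A[:,:,::-1]); print('crop origin',x-90,y-60)
```

```text
0.3940205164351077 0.26705910519623793
0.4401045015917551 0.26715325737363016
0.4785650987487509 0.2672297013849407
tcp 0.3757833024325337 0.2670673316092758
scene px [232.8 223.3]
scene px [244.5 219.7]
scene px [256.  216.2]
bore [259.6 215.6]
crop origin 169 155
```

View pics/c4.png

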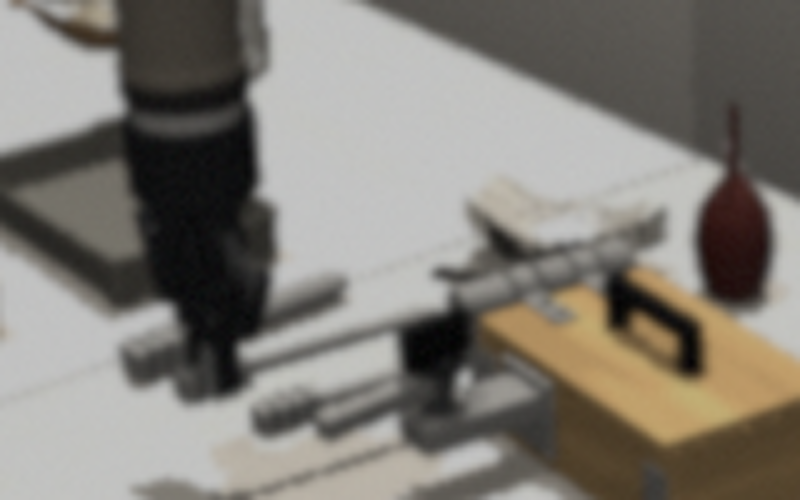

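Pin tip (crop 430,317) points at the bore mouth (~455,300), a couple of mm low. Raise slightly and feed in with force checks.

```bash
python3 -m pendant '[{"delta_pos":[0,0,-0.002],"twist":0,"gripper":0},{"delta_pos":[0.008,0,0],"twist":0,"gripper":0},{"delta_pos":[0.008,0,0],"twist":0,"gripper":0},{"delta_pos":[0.008,0,0],"twist":0,"gripper":0},{"delta_pos":[0.008,0,0],"twist":0,"gripper":0},{"delta_pos":[0,0,0],"twist":0,"gripper":0}]'
python3 -c "
from h import *
st(); a=-.085; ex=np.array([np.cos(a),np.sin(a)]); ey=np.array([-ex[1],ex[0]]); p=.5205*ex+.267*ey; go(p[0],p[1],.075,a+np.pi/2)
im,s=snap('scene','s13'); x,y=259,215; A=cv2.resize(im[y-30:y+30,x-50:x+50],None,fx=8,fy=8,interpolation=cv2.INTER_CUBIC); cv2.imwrite('pics/c5.png',A[:,:,::-1])"
```

```text
time: 36.8
position: [0.43, 0.231, 0.0774]
ee_rot: [0.999, -0.043, 0.001, 0.0]
ft_force: [-0.4, -0.5, -1.7]
grip_width: 0.194
t 36.8 p [0.43   0.231  0.0774] F [-0.4 -0.5 -1.7] M [-0.02  0.    0.  ] g 0.194
toolx [ 0.996 -0.086  0.001] tooly [-0.086 -0.996  0.   ] z [ 0.001 -0.    -1.   ] j [-1.19  0.4   0.74  2.09 -0.38  0.78 -1.87]
delta [ 0.1117 -0.0005  0.0026] twist -0.0014006994825725982 jaw -1.657197026277469
```

```bash
python3 -m pendant '[{"delta_pos":[0.008,0,0.0005],"twist":0,"gripper":0},{"delta_pos":[0.008,0,0],"twist":0,"gripper":0},{"delta_pos":[0.008,0,0],"twist":0,"gripper":0},{"delta_pos":[0.008,0,0],"twist":0,"gripper":0},{"delta_pos":[0,0,0],"twist":0,"gripper":0}]'
python3 -m pendant '[{"delta_pos":[0.008,0,0.0005],"twist":0,"gripper":0},{"delta_pos":[0.008,0,0],"twist":0,"gripper":0},{"delta_pos":[0.008,0,0],"twist":0,"gripper":0},{"delta_pos":[0,0,0],"twist":0,"gripper":0}]'
python3 -c "
from h import *
st(); a=-.085; ex=np.array([np.cos(a),np.sin(a)]); ey=np.array([-ex[1],ex[0]]); p=.5205*ex+.267*ey; go(p[0],p[1],.075,a+np.pi/2)"
```

```text
time: 37.35
position: [0.4619, 0.2284, 0.077]
ee_rot: [0.999, -0.043, 0.001, -0.0]
ft_force: [-0.1, -0.2, -1.4]
grip_width: 0.193
time: 37.75
position: [0.4858, 0.2264, 0.0766]
ee_rot: [0.999, -0.043, 0.001, -0.0]
ft_force: [0.1, -0.6, -1.0]
grip_width: 0.195
t 37.75 p [0.4858 0.2264 0.0766] F [ 0.1 -0.6 -1. ] M [0.01 0.02 0.02] g 0.195
toolx [ 0.996 -0.086  0.002] tooly [-0.086 -0.996 -0.   ] z [ 0.002 -0.    -1.   ] j [-1.08  0.48  0.71  1.98 -0.42  0.83 -1.79]
delta [ 0.0557 -0.0003  0.0017] twist -0.0010762880648087503 jaw -1.6568726148597057
```

```bash
python3 -m pendant '[{"delta_pos":[0.008,0,0.0005],"twist":0,"gripper":0},{"delta_pos":[0.008,0,0],"twist":0,"gripper":0},{"delta_pos":[0.008,0,0.0005],"twist":0,"gripper":0},{"delta_pos":[0.008,0,0],"twist":0,"gripper":0},{"delta_pos":[0.008,0,0],"twist":0,"gripper":0},{"delta_pos":[0,0,0],"twist":0,"gripper":0}]'
python3 -m pendant '[{"delta_pos":[0.005,0,0.0005],"twist":0,"gripper":0},{"delta_pos":[0.004,0,0],"twist":0,"gripper":0},{"delta_pos":[0.003,0,0],"twist":0,"gripper":0},{"delta_pos":[0,0,0],"twist":0,"gripper":0}]'
python3 -c "
from h import *
st(); a=-.085; ex=np.array([np.cos(a),np.sin(a)]); ey=np.array([-ex[1],ex[0]]); p=.5205*ex+.267*ey; go(p[0],p[1],.075,a+np.pi/2)"
```

```text
time: 38.35
position: [0.5256, 0.2229, 0.0755]
ee_rot: [0.999, -0.043, 0.001, 0.0]
ft_force: [-0.0, -0.3, -0.1]
grip_width: 0.194
time: 38.75
position: [0.5364, 0.2221, 0.0749]
ee_rot: [0.999, -0.043, 0.0, -0.0]
ft_force: [0.0, 0.7, -1.1]
grip_width: 0.193
t 38.75 p [0.5364 0.2221 0.0749] F [ 0.   0.7 -1.1] M [-0.03  0.04  0.01] g 0.193
toolx [ 0.996 -0.085  0.   ] tooly [-0.085 -0.996 -0.   ] z [ 0.  0. -1.] j [-0.99  0.55  0.69  1.88 -0.45  0.87 -1.73]
delta [ 0.0049 -0.0001 -0.0001] twist -0.00029766975358569425 jaw -1.6560939965484818
```

Zero force so far; creep to the shoulder stop.

```bash
for i in 1 2 3; do python3 -m pendant '[{"delta_pos":[0.002,0,0],"twist":0,"gripper":0},{"delta_pos":[0,0,0],"twist":0,"gripper":0}]' | grep -E 'pos|force'; done
python3 -c "
from h import *
st(); a=-.085; ex=np.array([np.cos(a),np.sin(a)]); print(np.array(robot.get_state()['position'][:2])@ex)"
```

```text
position: [0.5381, 0.2221, 0.0749]
ft_force: [-0.2, 0.8, -1.2]
position: [0.5395, 0.222, 0.0747]
ft_force: [-0.7, 0.1, -0.9]
position: [0.5396, 0.222, 0.0744]
ft_force: [-5.8, -0.2, 3.8]
t 39.35 p [0.5396 0.222  0.0744] F [-5.8 -0.2  3.8] M [ 0.02  1.22 -0.  ] g 0.193
toolx [ 0.996 -0.085 -0.006] tooly [-0.085 -0.996  0.   ] z [-0.006  0.    -1.   ] j [-0.98  0.56  0.69  1.87 -0.46  0.88 -1.72]
0.5187915961645049
```

```bash
python3 -m pendant '[{"delta_pos":[0.002,0,0],"twist":0,"gripper":0},{"delta_pos":[0,0,0],"twist":0,"gripper":0}]'
python3 -m pendant '[{"delta_pos":[0,0,0],"twist":0,"gripper":36},{"delta_pos":[0,0,0],"twist":0,"gripper":36},{"delta_pos":[0,0,0],"twist":0,"gripper":36},{"delta_pos":[0,0,-0.03],"twist":0,"gripper":36},{"delta_pos":[0,0,-0.04],"twist":0,"gripper":36},{"delta_pos":[0,0,-0.04],"twist":0,"gripper":36},{"delta_pos":[-0.03,0,-0.02],"twist":0,"gripper":36},{"delta_pos":[0,0,0],"twist":0,"gripper":36},{"delta_pos":[0,0,0],"twist":0,"gripper":36}]'
python3 -c "
from h import *
st(); snap('wrist','w14')"
```

```text
time: 39.55
position: [0.5396, 0.222, 0.0741]
ee_rot: [0.999, -0.042, -0.005, 0.0]
ft_force: [-10.7, 1.4, 6.0]
grip_width: 0.193
time: 40.45
position: [0.5143, 0.2245, 0.2052]
ee_rot: [0.999, -0.042, 0.001, -0.001]
ft_force: [-0.0, 0.3, 0.7]
grip_width: 0.363
t 40.45 p [0.5143 0.2245 0.2052] F [-0.   0.3  0.7] M [-0.02 -0.04  0.02] g 0.363
toolx [ 0.996 -0.084  0.001] tooly [-0.084 -0.996 -0.002] z [ 0.001  0.001 -1.   ] j [-1.13  0.36  0.81  1.81 -0.29  1.09 -1.87]
```

View pics/w14.png

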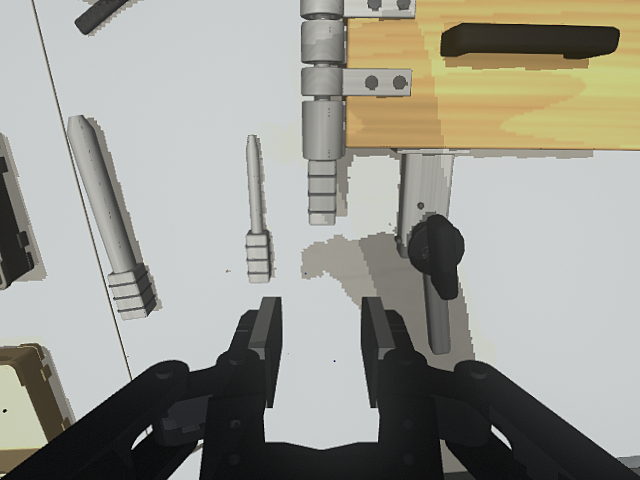

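Pin_1 is fully home (head (322,160–223) flush with the first knuckle). The keeper bar is at (440,260), arm still swung out. Turning the wrist round, then moving over the keeper.

```bash
python3 -m pendant '[{"delta_pos":[0,0,0],"twist":-0.14,"gripper":50},{"delta_pos":[0,0,0],"twist":-0.14,"gripper":50},{"delta_pos":[0,0,0],"twist":-0.14,"gripper":50},{"delta_pos":[0,0,0],"twist":-0.14,"gripper":50},{"delta_pos":[0,0,0],"twist":-0.14,"gripper":50},{"delta_pos":[0,0,0],"twist":-0.14,"gripper":50},{"delta_pos":[0,0,0],"twist":-0.14,"gripper":50},{"delta_pos":[0,0,0],"twist":-0.14,"gripper":50},{"delta_pos":[0,0,0],"twist":-0.14,"gripper":50},{"delta_pos":[0,0,0],"twist":-0.14,"gripper":50},{"delta_pos":[0,0,0],"twist":-0.14,"gripper":50},{"delta_pos":[0,0,0],"twist":-0.14,"gripper":50}]' >/dev/null
python3 -m pendant '[{"delta_pos":[0,0,0],"twist":-0.14,"gripper":50},{"delta_pos":[0,0,0],"twist":-0.14,"gripper":50},{"delta_pos":[0,0,0],"twist":-0.14,"gripper":50},{"delta_pos":[0,0,0],"twist":-0.14,"gripper":50},{"delta_pos":[0,0,0],"twist":-0.14,"gripper":50},{"delta_pos":[0,0,0],"twist":-0.14,"gripper":50},{"delta_pos":[0,0,0],"twist":-0.14,"gripper":50},{"delta_pos":[0,0,0],"twist":-0.14,"gripper":50},{"delta_pos":[0,0,0],"twist":-0.14,"gripper":50},{"delta_pos":[0,0,0],"twist":-0.14,"gripper":50},{"delta_pos":[0,0,0],"twist":-0.14,"gripper":50},{"delta_pos":[0,0,0],"twist":-0.1,"gripper":50}]' >/dev/null
python3 - <<'E'
from h import *
_,m=load('w14'); a,b=onz(m,435,222,.114),onz(m,446,297,.114); d=a-b; print('bar',(a+b)/2,np.linalg.norm(d),'dir ang',np.arctan2(d[1],d[0])); A,B=onz(m,435,250,.082),onz(m,437,345,.082); d=A-B;print('arm',np.arctan2(d[1],d[0]))
st(); go(.4955,.152,.2,1.645)
E
```

```text
bar [0.49819499 0.15499431 0.114     ] 0.04902842512860521 dir ang 0.14272945967674278
arm 0.026108759869462452
t 42.9 p [0.5143 0.2233 0.2031] F [0.4 0.3 0.7] M [ 0.01 -0.03  0.04] g 0.497
toolx [-0.995 -0.097  0.002] tooly [-0.097  0.995 -0.001] z [-0.002 -0.001 -1.   ] j [-0.65  0.28  0.2   1.8  -0.06  1.07  1.24]
delta [ 0.0256 -0.0691  0.0032] twist 0.02255571031322856 jaw 1.6675557103132286
```

```bash
python3 -m pendant '[{"delta_pos":[0.013,-0.035,0],"twist":0.011,"gripper":50},{"delta_pos":[0.013,-0.035,0],"twist":0.011,"gripper":50},{"delta_pos":[0,0,0],"twist":0,"gripper":50},{"delta_pos":[0,0,0],"twist":0,"gripper":50}]' >/dev/null
python3 - <<'E'
from h import *
st(); im,m=snap('wrist','w15'); go(.4955,.152,.0985,1.645)
print([np.round(proj(m,p)) for p in ((.4955,.152,.114),(.4955+.025,.152+.0015,.114),(.4955-.025,.152-.0015,.114))])
u,v=map(int,proj(m,(.4955,.152,.114))); g=im.max(2)
for r in range(v-60,v+61,20):
    c=[c for c in range(u-60,u+60) if g[r,c]<60]; print(r,c[:1],c[-1:])
E
```

```text
t 43.3 p [0.4945 0.1508 0.2038] F [1.  0.9 0.4] M [0.05 0.02 0.01] g 0.505
toolx [-0.998 -0.068  0.001] tooly [-0.068  0.998 -0.   ] z [-0.001 -0.    -1.   ] j [-0.58  0.2   0.23  1.9  -0.05  1.05  1.31]
delta [-0.001  -0.0002  0.1055] twist -0.0037281531748898367 jaw 1.6412718468251102
[array([322., 250.]), array([321., 289.]), array([322., 208.])]
189 [] []
209 [308] [332]
229 [292] [347]
249 [297] [343]
269 [311] [329]
289 [] []
309 [261] [380]
```

```bash
python3 -m pendant '[{"delta_pos":[0,-0.001,0.03],"twist":0,"gripper":50},{"delta_pos":[0,0,0.03],"twist":0,"gripper":50},{"delta_pos":[0,0,0.03],"twist":0,"gripper":50},{"delta_pos":[0,0,0.016],"twist":0,"gripper":50},{"delta_pos":[0,0,0],"twist":0,"gripper":50},{"delta_pos":[0,0,0],"twist":0,"gripper":0},{"delta_pos":[0,0,0],"twist":0,"gripper":0},{"delta_pos":[0,0,0],"twist":0,"gripper":0},{"delta_pos":[0,0,0],"twist":0,"gripper":0},{"delta_pos":[0,0,0],"twist":0,"gripper":0}]'
python3 -m pendant '[{"delta_pos":[0,0,0],"twist":0.13,"gripper":0},{"delta_pos":[0,0,0],"twist":0.13,"gripper":0},{"delta_pos":[0,0,0],"twist":0.13,"gripper":0},{"delta_pos":[0,0,0],"twist":0.13,"gripper":0},{"delta_pos":[0,0,0],"twist":0.13,"gripper":0},{"delta_pos":[0,0,0],"twist":0.13,"gripper":0},{"delta_pos":[0,0,0],"twist":0.13,"gripper":0},{"delta_pos":[0,0,0],"twist":0,"gripper":0}]'
python3 -c "
from h import *
st(); go(.4955,.1515,None,-.085)"
```

```text
time: 44.35
position: [0.4956, 0.1504, 0.1]
ee_rot: [-0.035, 0.999, 0.0, 0.001]
ft_force: [0.2, -5.1, 5.0]
grip_width: 0.131
time: 45.15
position: [0.4958, 0.1509, 0.1]
ee_rot: [0.408, 0.913, 0.001, 0.001]
ft_force: [0.9, -3.6, 6.1]
grip_width: 0.124
t 45.15 p [0.4958 0.1509 0.1   ] F [ 0.9 -3.6  6.1] M [-0.83 -0.22 -0.  ] g 0.124
toolx [-0.667  0.745 -0.002] tooly [0.745 0.667 0.003] z [ 0.003  0.    -1.   ] j [-0.72  0.35  0.41  2.   -0.18  0.82  0.52]
delta [ 0.0007  0.0002 -0.    ] twist 0.8146187379944699 jaw 0.72961873799447
```

```bash
python3 -m pendant '[{"delta_pos":[0,0,0],"twist":0.12,"gripper":0},{"delta_pos":[0,0,0],"twist":0.12,"gripper":0},{"delta_pos":[0,0,0],"twist":0.12,"gripper":0},{"delta_pos":[0,0,0],"twist":0.12,"gripper":0},{"delta_pos":[0,0,0],"twist":0.12,"gripper":0},{"delta_pos":[0,0,0],"twist":0.12,"gripper":0},{"delta_pos":[0,0,0],"twist":0.1,"gripper":0},{"delta_pos":[0,0,0],"twist":0.04,"gripper":0},{"delta_pos":[0,0,0],"twist":0,"gripper":0}]'
python3 -c "
from h import *
st(); go(.4955,.1515,None,-.085)"
```

```text
time: 46.05
position: [0.4963, 0.151, 0.1]
ee_rot: [0.749, 0.662, 0.001, 0.002]
ft_force: [1.9, -4.4, 5.6]
grip_width: 0.123
t 46.05 p [0.4963 0.151  0.1   ] F [ 1.9 -4.4  5.6] M [-0.89 -0.35  1.15] g 0.123
toolx [ 0.123  0.992 -0.   ] tooly [ 0.992 -0.123  0.004] z [ 0.004 -0.001 -1.   ] j [-0.87  0.38  0.6   2.01 -0.28  0.83 -0.24]
delta [ 0.0004 -0.0008 -0.    ] twist -0.037843632130592386 jaw -0.12284363213059235
```

```bash
python3 -m pendant '[{"delta_pos":[0,0,0],"twist":-0.03,"gripper":50},{"delta_pos":[0,0,0],"twist":0,"gripper":50},{"delta_pos":[0,0,0],"twist":0,"gripper":50},{"delta_pos":[0,0,-0.03],"twist":0,"gripper":50},{"delta_pos":[0,0,-0.04],"twist":0,"gripper":50},{"delta_pos":[0,0,-0.03],"twist":0,"gripper":50},{"delta_pos":[0,0,0],"twist":0,"gripper":50},{"delta_pos":[0,0,0],"twist":0,"gripper":50}]'
python3 - <<'E'
from h import *
st(); im,m=snap('wrist','w16'); g=im.max(2)
u,v=map(int,proj(m,(.4958,.1512,.114))); print(u,v)
mk=np.zeros_like(g); mk[v-70:v+70,u-60:u+60]=(g[v-70:v+70,u-60:u+60]<50)*255
for r in range(v-44,v+45,11):
    c=np.flatnonzero(mk[r]); print(r,c[:1],c[-1:])
# arm edges: predicted at theta 0
for th in (0,.1,.2):
    a=-.085+np.pi/2+th; print(th,[np.round(proj(m,(.4958+d*np.cos(a),.1512+d*np.sin(a),.082))) for d in (.05,.08)])
for d in (.05,.08):
    a=-.085+np.pi/2; r=int(proj(m,(.4958+d*np.cos(a),.1512+d*np.sin(a),.082))[1]); print(r,im[r,u-40:u+40:4].mean(1).astype(int))
T,t=load('top0')
P=np.array([onz(t,*q,.04)[:2] for q in ((475,256),(528,255),(535,350),(480,351))]); print('tray',P.mean(0),np.linalg.norm(P[0]-P[3]),np.linalg.norm(P[0]-P[1]),'xdir',np.arctan2(*(P[0]-P[3]+P[1]-P[2])[::-1]))
E
```

```text
time: 46.85
position: [0.4942, 0.1515, 0.199]
ee_rot: [0.741, 0.672, 0.001, -0.0]
ft_force: [0.4, 0.4, -0.2]
grip_width: 0.499
t 46.85 p [0.4942 0.1515 0.199 ] F [ 0.4  0.4 -0.2] M [-0.07  0.07  0.04] g 0.499
toolx [0.098 0.995 0.001] tooly [ 0.995 -0.098  0.   ] z [ 0.     0.001 -1.   ] j [-0.94  0.24  0.66  1.91 -0.17  1.04 -0.31]
325 250
206 [315] [333]
217 [304] [345]
228 [297] [334]
239 [296] [352]
250 [300] [348]
261 [315] [334]
272 [316] [334]
283 [317] [333]
294 [] []
0 [array([324., 155.]), array([324., 104.])]
0.1 [array([316., 156.]), array([310., 104.])]
0.2 [array([308., 157.]), array([297., 107.])]
155 [222 223 223 170 171 169 171 123 211 214 216 218 166 222 220 221 221 222
 222 222]
103 [222 222 222 222 223 222 226 166 214 213 219 221 153 222 221 150 221 220
 221 116]
tray [ 0.42271548 -0.42929777] 0.21984196826166588 0.12466332484324753 xdir -0.017592581399204606
```

Keeper is back at ~0 rad (arm centred on column 323, predicted 324). Now spare pin_2.

```bash
python3 -m pendant '[{"delta_pos":[0.033,-0.008,0],"twist":0,"gripper":36},{"delta_pos":[0.033,-0.008,0],"twist":0,"gripper":36},{"delta_pos":[0.033,-0.008,0],"twist":0,"gripper":36},{"delta_pos":[0.033,-0.009,0],"twist":0,"gripper":36},{"delta_pos":[0,0,0],"twist":0.141,"gripper":36},{"delta_pos":[0,0,0],"twist":0.141,"gripper":36},{"delta_pos":[0,0,0],"twist":0.141,"gripper":36},{"delta_pos":[0,0,0],"twist":0.141,"gripper":36},{"delta_pos":[0,0,0],"twist":0.141,"gripper":36},{"delta_pos":[0,0,0],"twist":0.141,"gripper":36},{"delta_pos":[0,0,0],"twist":0.141,"gripper":36},{"delta_pos":[0,0,0],"twist":0.141,"gripper":36}]' >/dev/null
python3 -m pendant '[{"delta_pos":[0,0,0],"twist":0.141,"gripper":36},{"delta_pos":[0,0,0],"twist":0.141,"gripper":36},{"delta_pos":[0,0,0],"twist":0.141,"gripper":36},{"delta_pos":[0,0,0],"twist":0,"gripper":36},{"delta_pos":[0,0,0],"twist":0,"gripper":36}]' >/dev/null
python3 - <<'E'
from h import *
st(); im,m=snap('wrist','w17')
_,m14=load('w14')
for n,tip,sh,he,z in (('p2',(251,137),(257,231),(259,282),.009),('p3',(77,118),(118,267),(137,318),.012)):
    a,b,c=[onz(m14,*q,z)[:2] for q in (tip,sh,he)]; d=a-b; print(n,'sh',np.round(b,4),'len',np.linalg.norm(d),'ang',np.arctan2(d[1],d[0]),'headc',np.round(b-.022*d/np.linalg.norm(d),4),'he',c)
g=cv2.cvtColor(np.ascontiguousarray(im),cv2.COLOR_RGB2GRAY)
q=proj(m,(.4733,.2859,.018)); print(q); v=int(q[1]); print([ (r,g[r,290:356:3].tolist()) for r in (v-10,v,v+10)])
go(.4733,.2859,.0093,-.079+np.pi/2)
E
```

```text
t 48.6 p [0.4737 0.2853 0.1976] F [-0.5  0.5  0.9] M [-0.03  0.06  0.04] g 0.357
toolx [ 0.997 -0.075 -0.001] tooly [-0.075 -0.997  0.002] z [-0.002 -0.002 -1.   ] j [-1.34  0.39  0.92  1.84 -0.35  1.09 -1.94]
p2 sh [0.4941 0.2813] len 0.07787080074821333 ang -0.06902441489820142 headc [0.4722 0.2829] he [0.44713058 0.28580193]
p3 sh [0.4724 0.4066] len 0.12642585748938553 ang 0.02643558374106778 headc [0.4504 0.406 ] he [0.4216719  0.40116165]
[np.float64(320.52186917029496), np.float64(207.31754991616066)]
[(197, [201, 202, 201, 200, 201, 202, 202, 127, 156, 191, 197, 191, 188, 185, 190, 116, 175, 200, 201, 201, 200, 200]), (207, [200, 200, 200, 200, 200, 200, 200, 206, 140, 165, 149, 171, 169, 165, 168, 105, 149, 200, 200, 201, 200, 200]), (217, [201, 200, 202, 200, 202, 200, 200, 204, 137, 188, 191, 186, 183, 179, 183, 98, 208, 200, 201, 199, 200, 199])]
delta [-0.0004 -0.0007  0.1886] twist 0.0032926048535752983 jaw -1.646503721941321
```

```bash
python3 -m pendant '[{"delta_pos":[-0.001,0.0025,0.035],"twist":0,"gripper":36},{"delta_pos":[0,0,0.035],"twist":0,"gripper":36},{"delta_pos":[0,0,0.035],"twist":0,"gripper":36},{"delta_pos":[0,0,0.035],"twist":0,"gripper":36},{"delta_pos":[0,0,0.03],"twist":0,"gripper":36},{"delta_pos":[0,0,0.013],"twist":0,"gripper":36},{"delta_pos":[0,0,0.003],"twist":0,"gripper":36},{"delta_pos":[0,0,0],"twist":0,"gripper":36}]'
python3 -m pendant '[{"delta_pos":[0,0,0],"twist":0,"gripper":0},{"delta_pos":[0,0,0],"twist":0,"gripper":0},{"delta_pos":[0,0,0],"twist":0,"gripper":0},{"delta_pos":[0,0,0],"twist":0,"gripper":0},{"delta_pos":[0,0,0],"twist":0,"gripper":0}]'
```

```text
time: 49.45
position: [0.4738, 0.2833, 0.0134]
ee_rot: [0.999, -0.039, 0.0, -0.0]
ft_force: [0.1, -0.2, -0.3]
grip_width: 0.355
time: 49.95
position: [0.4745, 0.2838, 0.0145]
ee_rot: [0.999, -0.039, 0.001, -0.001]
ft_force: [-0.3, -1.1, 5.9]
grip_width: 0.189
```

```bash
python3 -m pendant '[{"delta_pos":[0,0,-0.03],"twist":0,"gripper":0},{"delta_pos":[0,0,-0.04],"twist":0,"gripper":0},{"delta_pos":[0,0,-0.045],"twist":0,"gripper":0},{"delta_pos":[0,0,-0.045],"twist":0,"gripper":0},{"delta_pos":[0,0,0],"twist":0,"gripper":0},{"delta_pos":[-0.001,0.046,0],"twist":0,"gripper":0},{"delta_pos":[-0.001,0.046,0],"twist":0,"gripper":0},{"delta_pos":[-0.001,0.046,0],"twist":0,"gripper":0},{"delta_pos":[-0.001,0.046,0],"twist":0,"gripper":0},{"delta_pos":[-0.001,0.046,0],"twist":0,"gripper":0},{"delta_pos":[-0.001,0.046,0],"twist":0,"gripper":0},{"delta_pos":[-0.001,0.046,0],"twist":0,"gripper":0}]'
python3 -m pendant '[{"delta_pos":[-0.001,0.046,0],"twist":0,"gripper":0},{"delta_pos":[-0.001,0.046,0],"twist":0,"gripper":0},{"delta_pos":[-0.001,0.046,0],"twist":0,"gripper":0},{"delta_pos":[-0.001,0.046,0],"twist":0,"gripper":0},{"delta_pos":[-0.001,0.046,0],"twist":0,"gripper":0},{"delta_pos":[-0.001,0.046,0],"twist":0,"gripper":0},{"delta_pos":[-0.001,0.046,0],"twist":0,"gripper":0},{"delta_pos":[0,0.04,0],"twist":-0.06,"gripper":0},{"delta_pos":[0,0,0],"twist":0,"gripper":0},{"delta_pos":[0,0,0],"twist":0,"gripper":0}]'
python3 - <<'E'
from h import *
st(); im,m=snap('wrist','w18')
go(.4077,-.4013,.022,-.018+np.pi/2)
# tray rim from wrist view: wood inner edges; print predicted corners
a=-.018; ex=np.array([np.cos(a),np.sin(a)]); ey=np.array([-ex[1],ex[0]]); c=np.array([.4227,-.4293])
for sx,sy in ((1,1),(1,-1),(-1,1),(-1,-1)): print(np.round(proj(m,[*(c+sx*.1125*ex+sy*.066*ey),.04])))
print(im[100:200:100,150:640:10].max(2).tolist()); print(im[:300:10,360].max(2-1).tolist())
E
```

```text
time: 51.15
position: [0.4401, -0.0386, 0.1724]
ee_rot: [0.999, -0.039, -0.0, -0.001]
ft_force: [0.4, 0.1, -0.3]
grip_width: 0.19
time: 52.15
position: [0.4047, -0.3982, 0.172]
ee_rot: [1.0, -0.011, -0.0, -0.001]
ft_force: [0.6, 0.9, -1.8]
grip_width: 0.193
t 52.15 p [ 0.4047 -0.3982  0.172 ] F [ 0.6  0.9 -1.8] M [ 0.04 -0.02  0.02] g 0.193
toolx [ 1.    -0.021 -0.001] tooly [-0.021 -1.    -0.001] z [-0.001  0.001 -1.   ] j [-0.02  0.47  0.95  1.83 -0.44  1.07 -0.49]
delta [0.0023 0.0049 0.1499] twist -0.0007414595576618055 jaw -1.5895377863525586
[262.  10.]
[486.  11.]
[275. 344.]
[450. 343.]
[[202, 201, 201, 202, 201, 201, 201, 201, 200, 201, 201, 199, 209, 85, 200, 199, 120, 172, 140, 200, 200, 201, 201, 201, 200, 201, 201, 201, 200, 200, 200, 101, 82, 163, 200, 200, 199, 200, 200, 200, 200, 201, 199, 200, 200, 199, 200, 199, 199]]
[198, 188, 76, 131, 199, 199, 200, 199, 201, 200, 201, 200, 201, 173, 172, 170, 169, 168, 168, 166, 185, 186, 186, 176, 176, 178, 177, 177, 176, 175]
```

```bash
python3 -m pendant '[{"delta_pos":[0.0025,0.003,0.035],"twist":0,"gripper":0},{"delta_pos":[0,0,0.035],"twist":0,"gripper":0},{"delta_pos":[0,0,0.035],"twist":0,"gripper":0},{"delta_pos":[0,0,0.03],"twist":0,"gripper":0},{"delta_pos":[0,0,0.01],"twist":0,"gripper":0},{"delta_pos":[0,0,0.003],"twist":0,"gripper":0},{"delta_pos":[0,0,0],"twist":0,"gripper":0}]'
python3 -m pendant '[{"delta_pos":[0,0,0.001],"twist":0,"gripper":0},{"delta_pos":[0,0,0],"twist":0,"gripper":0}]'
```

```text
time: 52.9
position: [0.4093, -0.4004, 0.0255]
ee_rot: [1.0, -0.008, 0.001, 0.0]
ft_force: [0.1, -0.1, -1.0]
grip_width: 0.191
time: 53.1
position: [0.4091, -0.4012, 0.025]
ee_rot: [1.0, -0.009, 0.001, 0.001]
ft_force: [0.0, -0.5, -1.5]
grip_width: 0.188
```

```bash
python3 -m pendant '[{"delta_pos":[0,0,0.002],"twist":0,"gripper":0},{"delta_pos":[0,0,0.001],"twist":0,"gripper":0},{"delta_pos":[0,0,0],"twist":0,"gripper":0}]'
python3 -m pendant '[{"delta_pos":[0,0,0],"twist":0,"gripper":34},{"delta_pos":[0,0,0],"twist":0,"gripper":34},{"delta_pos":[0,0,0],"twist":0,"gripper":34},{"delta_pos":[0,0,-0.03],"twist":0,"gripper":34},{"delta_pos":[0,0,-0.04],"twist":0,"gripper":34},{"delta_pos":[0,0,-0.04],"twist":0,"gripper":34},{"delta_pos":[0,0,-0.05],"twist":0,"gripper":34},{"delta_pos":[0,0,0],"twist":0,"gripper":34}]'
python3 - <<'E'
from h import *
st(); im,m=snap('wrist','w19'); snap('top','t19'); im,t=load('t10')
g=cv2.cvtColor(np.ascontiguousarray(im),cv2.COLOR_RGB2GRAY)
# pin3 in top image: darker grey blob
T,_=load('t19'); 
g=cv2.cvtColor(np.ascontiguousarray(T),cv2.COLOR_RGB2GRAY); sub=g[228:310,140:172]; bg=np.median(sub); print('bg',bg)
for r in range(232,310,6): print(r,g[r,140:172].tolist())
go(.451,.400,.2)
E
```

```text
time: 53.4
position: [0.4087, -0.4009, 0.0216]
ee_rot: [1.0, -0.009, 0.001, -0.0]
ft_force: [-0.3, 1.6, 4.3]
grip_width: 0.188
time: 54.2
position: [0.4106, -0.4046, 0.1871]
ee_rot: [1.0, -0.009, 0.005, 0.004]
ft_force: [-0.1, -0.3, -0.1]
grip_width: 0.336
t 54.2 p [ 0.4106 -0.4046  0.1871] F [-0.1 -0.3 -0.1] M [-0.06  0.02 -0.03] g 0.336
toolx [ 1.    -0.019  0.009] tooly [-0.019 -1.     0.008] z [ 0.009 -0.008 -1.   ] j [-0.02  0.47  0.96  1.81 -0.43  1.08 -0.49]
bg 158.0
232 [159, 159, 159, 158, 159, 160, 158, 129, 136, 158, 160, 159, 158, 159, 159, 159, 158, 158, 159, 159, 159, 159, 158, 158, 159, 159, 159, 158, 159, 160, 159, 159]
238 [159, 160, 159, 159, 159, 160, 158, 135, 140, 158, 143, 129, 137, 137, 123, 104, 110, 128, 146, 159, 160, 159, 158, 159, 159, 159, 158, 159, 159, 159, 158, 159]
244 [159, 159, 159, 159, 159, 159, 152, 143, 150, 138, 127, 138, 144, 141, 132, 120, 100, 73, 79, 103, 135, 159, 159, 159, 159, 159, 159, 159, 159, 160, 159, 159]
250 [159, 159, 159, 159, 160, 158, 132, 141, 158, 144, 128, 135, 145, 145, 136, 123, 105, 79, 77, 96, 106, 136, 158, 160, 159, 1
[... 854 characters left out ...]
59, 159, 159, 158, 122, 137, 158, 159, 160, 158, 143, 136, 147, 153, 145, 129, 110, 87, 65, 79, 103, 137, 159, 159, 159, 160, 159, 158, 159, 159, 159]
292 [158, 159, 159, 160, 157, 119, 136, 159, 159, 151, 149, 153, 153, 152, 154, 155, 152, 149, 141, 103, 40, 30, 64, 109, 144, 159, 159, 159, 159, 159, 159, 159]
298 [159, 159, 159, 160, 157, 128, 142, 159, 158, 144, 137, 137, 135, 133, 131, 136, 133, 132, 128, 98, 44, 26, 49, 89, 137, 159, 159, 159, 159, 159, 159, 159]
304 [158, 159, 158, 159, 155, 143, 152, 159, 159, 143, 122, 120, 119, 122, 124, 128, 132, 136, 139, 122, 76, 34, 36, 81, 136, 159, 159, 158, 158, 159, 160, 158]
delta [ 0.0278 -0.8017 -0.0189] twist None jaw -1.5887400933046087
```

```bash
python3 -m pendant '[{"delta_pos":[0.0016,-0.047,-0.005],"twist":0,"gripper":50},{"delta_pos":[0.0016,-0.047,-0.005],"twist":0,"gripper":50},{"delta_pos":[0.0016,-0.047,0],"twist":0,"gripper":50},{"delta_pos":[0.0016,-0.047,0],"twist":0,"gripper":50},{"delta_pos":[0.0016,-0.047,0],"twist":0,"gripper":50},{"delta_pos":[0.0016,-0.047,0],"twist":0,"gripper":50},{"delta_pos":[0.0016,-0.047,0],"twist":0,"gripper":50},{"delta_pos":[0.0016,-0.047,0],"twist":0,"gripper":50},{"delta_pos":[0.0016,-0.047,0],"twist":0,"gripper":50},{"delta_pos":[0.0016,-0.047,0],"twist":0,"gripper":50},{"delta_pos":[0.0016,-0.047,0],"twist":0,"gripper":50},{"delta_pos":[0.0016,-0.047,0],"twist":0,"gripper":50}]' >/dev/null
python3 -m pendant '[{"delta_pos":[0.0016,-0.047,0],"twist":0,"gripper":50},{"delta_pos":[0.0016,-0.047,0],"twist":0,"gripper":50},{"delta_pos":[0.0016,-0.047,0],"twist":0,"gripper":50},{"delta_pos":[0.0016,-0.047,0],"twist":0,"gripper":50},{"delta_pos":[0.0016,-0.047,0],"twist":-0.1,"gripper":50},{"delta_pos":[0,0,0],"twist":0,"gripper":50},{"delta_pos":[0,0,0],"twist":0,"gripper":50}]' >/dev/null
python3 - <<'E'
from h import *
st(); im,m=snap('wrist','w20'); g=cv2.cvtColor(np.ascontiguousarray(im),cv2.COLOR_RGB2GRAY)
mk=(np.abs(g.astype(int)-np.median(g[:250,230:420]))>6).astype(np.uint8)*255; mk[260:]=0; mk[:, :225]=0; mk[:,430:]=0
print(np.median(g[:250,230:420]))
for r in range(5,260,12):
    c=np.flatnonzero(mk[r]); print(r,c[:1],c[-1:], len(c))
E
```

```text
t 56.2 p [0.4488 0.3979 0.1885] F [-0.4 -0.8 -0.3] M [-0.06 -0.    0.02] g 0.503
toolx [ 0.996  0.084 -0.002] tooly [ 0.084 -0.996  0.003] z [-0.002 -0.004 -1.   ] j [-1.37  0.45  0.77  1.73 -0.35  1.1  -1.98]
195.0
5 [290] [336] 31
17 [289] [338] 34
29 [289] [338] 33
41 [289] [339] 34
53 [288] [338] 36
65 [287] [337] 34
77 [287] [337] 35
89 [286] [338] 36
101 [285] [337] 34
113 [285] [336] 35
125 [284] [337] 36
137 [283] [336] 35
149 [282] [335] 34
161 [281] [337] 36
173 [280] [336] 35
185 [281] [339] 40
197 [280] [341] 42
209 [279] [339] 40
221 [279] [338] 38
233 [278] [339] 41
245 [276] [386] 59
257 [277] [429] 148
```

Run:
```python
from h import *
im,m=load('w20'); g=cv2.cvtColor(np.ascontiguousarray(im),cv2.COLOR_RGB2GRAY)
for r in (40,100,160,185,200,215,230): print(r,g[r,272:352:2].tolist())
```

```text
40 [194, 194, 194, 195, 194, 195, 193, 195, 199, 59, 207, 195, 195, 194, 194, 194, 195, 193, 83, 121, 140, 154, 166, 183, 193, 190, 176, 163, 152, 141, 127, 102, 165, 201, 195, 195, 194, 193, 193, 193]
100 [195, 196, 196, 195, 195, 196, 200, 95, 191, 195, 195, 195, 195, 195, 194, 195, 194, 190, 78, 116, 130, 142, 151, 164, 166, 160, 149, 138, 131, 119, 106, 72, 167, 196, 194, 193, 195, 195, 194, 194]
160 [195, 194, 195, 195, 197, 139, 113, 199, 195, 195, 195, 195, 194, 195, 194, 195, 195, 204, 78, 121, 135, 146, 152, 154, 159, 154, 145, 137, 126, 108, 90, 98, 158, 196, 195, 195, 194, 195, 194, 194]
185 [196, 195, 196, 196, 191, 82, 205, 196, 196, 195, 196, 195, 195, 196, 196, 198, 171, 153, 167, 167, 167, 160, 160, 160, 163, 164, 163, 167, 165, 164, 162, 157, 115, 137, 200, 195, 195, 194, 194, 195]
200 [197, 197, 196, 200, 141, 145, 199, 196, 196, 197, 195, 196, 197, 196, 196, 197, 170, 170, 189, 189, 192, 183, 184, 182, 185, 186, 186, 189, 187, 187, 181, 178, 117, 115, 182, 198, 196, 196, 195, 197]
215 [196, 196, 197, 199, 60, 206, 197, 196, 197, 196, 195, 196, 195, 195, 194, 197, 170, 167, 186, 187, 190, 181, 182, 180, 182, 186, 184, 188, 185, 183, 182, 172, 97, 172, 196, 195, 195, 195, 196, 196]
230 [195, 195, 197, 170, 125, 199, 196, 197, 196, 196, 195, 197, 196, 197, 196, 197, 170, 165, 183, 185, 188, 180, 179, 177, 179, 184, 182, 184, 181, 180, 180, 161, 116, 144, 202, 195, 195, 195, 196, 196]
```

Run:
```python
from h import *
im,m=load('w20'); g=cv2.cvtColor(np.ascontiguousarray(im),cv2.COLOR_RGB2GRAY)
print([(r,int(g[r,320])) for r in range(164,260,4)])
for r in (178,): print(onz(m,320,r,.022))
s=onz(m,320,178,.022)[:2]; h=s-.022*np.array([.996,.084]); go(h[0],h[1],.015,.084+np.pi/2)
```

```text
[(164, 159), (168, 160), (172, 157), (176, 158), (180, 161), (184, 163), (188, 158), (192, 191), (196, 122), (200, 185), (204, 184), (208, 189), (212, 115), (216, 182), (220, 181), (224, 168), (228, 162), (232, 177), (236, 174), (240, 200), (244, 147), (248, 147), (252, 147), (256, 147)]
[0.47376888 0.4008831  0.022     ]
delta [ 0.0029 -0.0031  0.1741] twist -0.0029890032614261486 jaw -1.4897853300563224
```

```bash
python3 -m pendant '[{"delta_pos":[0.002,-0.001,0.035],"twist":0,"gripper":50},{"delta_pos":[0,0,0.035],"twist":0,"gripper":50},{"delta_pos":[0,0,0.035],"twist":0,"gripper":50},{"delta_pos":[0,0,0.035],"twist":0,"gripper":50},{"delta_pos":[0,0,0.025],"twist":0,"gripper":50},{"delta_pos":[0,0,0.009],"twist":0,"gripper":50},{"delta_pos":[0,0,0.002],"twist":0,"gripper":50},{"delta_pos":[0,0,0],"twist":0,"gripper":50}]'
python3 -m pendant '[{"delta_pos":[0,0,0],"twist":0,"gripper":0},{"delta_pos":[0,0,0],"twist":0,"gripper":0},{"delta_pos":[0,0,0],"twist":0,"gripper":0},{"delta_pos":[0,0,0],"twist":0,"gripper":0},{"delta_pos":[0,0,0],"twist":0,"gripper":0},{"delta_pos":[0,0,0],"twist":0,"gripper":0}]'
```

```text
time: 57.05
position: [0.4528, 0.3985, 0.0158]
ee_rot: [0.999, 0.04, 0.001, -0.0]
ft_force: [0.1, -0.3, 0.9]
grip_width: 0.503
time: 57.65
position: [0.4531, 0.3996, 0.0167]
ee_rot: [0.999, 0.041, 0.001, -0.001]
ft_force: [-0.5, -1.0, 6.4]
grip_width: 0.266
```

```bash
python3 -m pendant '[{"delta_pos":[0,0,-0.03],"twist":0,"gripper":0},{"delta_pos":[0,0,-0.04],"twist":0,"gripper":0},{"delta_pos":[0,0,-0.045],"twist":0,"gripper":0},{"delta_pos":[0,0,-0.045],"twist":0,"gripper":0},{"delta_pos":[0,0,0],"twist":0.05,"gripper":0},{"delta_pos":[0,0,0],"twist":0.05,"gripper":0},{"delta_pos":[0,0.046,0],"twist":0,"gripper":0},{"delta_pos":[0,0.046,0],"twist":0,"gripper":0},{"delta_pos":[0,0.046,0],"twist":0,"gripper":0},{"delta_pos":[0,0.046,0],"twist":0,"gripper":0},{"delta_pos":[0,0.046,0],"twist":0,"gripper":0},{"delta_pos":[0,0.046,0],"twist":0,"gripper":0}]'
python3 -m pendant '[{"delta_pos":[0,0.046,0],"twist":0,"gripper":0},{"delta_pos":[0,0.046,0],"twist":0,"gripper":0},{"delta_pos":[0,0.046,0],"twist":0,"gripper":0},{"delta_pos":[0,0.046,0],"twist":0,"gripper":0},{"delta_pos":[0,0.046,0],"twist":0,"gripper":0},{"delta_pos":[0,0.046,0],"twist":0,"gripper":0},{"delta_pos":[0,0.046,0],"twist":0,"gripper":0},{"delta_pos":[0,0.046,0],"twist":0,"gripper":0},{"delta_pos":[0,0.046,0],"twist":0,"gripper":0},{"delta_pos":[0,0.046,0],"twist":0,"gripper":0},{"delta_pos":[0,0.046,0],"twist":0,"gripper":0},{"delta_pos":[0,0,0],"twist":0,"gripper":0}]'
python3 -c "
from h import *
st(); go(.349,-.450,.16,-.018+np.pi/2)"
```

```text
time: 58.85
position: [0.4464, 0.1212, 0.175]
ee_rot: [1.0, -0.009, 0.0, -0.001]
ft_force: [1.5, -0.5, -1.8]
grip_width: 0.268
time: 60.05
position: [0.4341, -0.3913, 0.1759]
ee_rot: [1.0, -0.014, -0.0, 0.004]
ft_force: [-1.4, -0.1, -0.8]
grip_width: 0.263
t 60.05 p [ 0.4341 -0.3913  0.1759] F [-1.4 -0.1 -0.8] M [0.02 0.03 0.03] g 0.263
toolx [ 1.    -0.029 -0.   ] tooly [-0.029 -1.     0.007] z [-0.    -0.007 -1.   ] j [-0.04  0.5   0.94  1.79 -0.44  1.08 -0.54]
delta [-0.0833  0.0611  0.0163] twist -0.010813014344367211 jaw -1.599609341139264
```

```bash
python3 -m pendant '[{"delta_pos":[-0.028,0.02,0],"twist":0,"gripper":0},{"delta_pos":[-0.028,0.02,0],"twist":0,"gripper":0},{"delta_pos":[-0.027,0.019,0],"twist":-0.01,"gripper":0},{"delta_pos":[0,0,0],"twist":0,"gripper":0},{"delta_pos":[0,0,0.035],"twist":0,"gripper":0},{"delta_pos":[0,0,0.035],"twist":0,"gripper":0},{"delta_pos":[0,0,0.03],"twist":0,"gripper":0},{"delta_pos":[0,0,0],"twist":0,"gripper":0},{"delta_pos":[0,0,0],"twist":0,"gripper":0}]'
python3 -c "
from h import *
st(); go(.349,-.450,.023,-.018+np.pi/2); snap('wrist','w21')"
```

```text
time: 60.95
position: [0.3541, -0.4402, 0.0752]
ee_rot: [1.0, -0.004, -0.0, -0.0]
ft_force: [0.4, -0.2, -0.1]
grip_width: 0.265
t 60.95 p [ 0.3541 -0.4402  0.0752] F [ 0.4 -0.2 -0.1] M [-0.07 -0.04 -0.01] g 0.265
toolx [ 1.    -0.008 -0.   ] tooly [-0.008 -1.    -0.   ] z [-0.  0. -1.] j [ 0.19  0.58  0.84  1.92 -0.55  0.89 -0.27]
delta [-0.005   0.0098  0.0522] twist 0.010372052776433272 jaw -1.578424274018463
```

```bash
python3 -m pendant '[{"delta_pos":[-0.005,0.01,0],"twist":0.01,"gripper":0},{"delta_pos":[0,0,0.02],"twist":0,"gripper":0},{"delta_pos":[0,0,0.02],"twist":0,"gripper":0},{"delta_pos":[0,0,0.007],"twist":0,"gripper":0},{"delta_pos":[0,0,0.002],"twist":0,"gripper":0},{"delta_pos":[0,0,0],"twist":0,"gripper":0}]'
for i in 1 2; do python3 -m pendant '[{"delta_pos":[0,0,0.0015],"twist":0,"gripper":0},{"delta_pos":[0,0,0],"twist":0,"gripper":0}]'|grep -E 'pos|forc'; done
```

```text
time: 61.6
position: [0.3488, -0.4513, 0.0266]
ee_rot: [1.0, -0.009, 0.0, 0.001]
ft_force: [0.1, -0.2, -0.9]
grip_width: 0.266
position: [0.3489, -0.4508, 0.0249]
ft_force: [-0.2, 0.3, -0.3]
position: [0.349, -0.4509, 0.0238]
ft_force: [-0.0, 1.9, 4.6]
```

Contact; release, lift and retreat, then a last look.

```bash
python3 -m pendant '[{"delta_pos":[0,0,0],"twist":0,"gripper":42},{"delta_pos":[0,0,0],"twist":0,"gripper":42},{"delta_pos":[0,0,0],"twist":0,"gripper":42},{"delta_pos":[0,0,-0.03],"twist":0,"gripper":42},{"delta_pos":[0,0,-0.04],"twist":0,"gripper":42},{"delta_pos":[0,0,-0.05],"twist":0,"gripper":42},{"delta_pos":[0,0,-0.05],"twist":0,"gripper":42},{"delta_pos":[0.02,0.045,0],"twist":0,"gripper":42},{"delta_pos":[0.02,0.045,0],"twist":0,"gripper":42},{"delta_pos":[0,0.045,0],"twist":0,"gripper":42},{"delta_pos":[0,0,0],"twist":0,"gripper":42},{"delta_pos":[0,0,0],"twist":0,"gripper":42}]'
python3 - <<'E'
from h import *
st(); T,m=snap('top','t22'); W,_=load('w14')
S,_=snap('scene','s22')
A=cv2.resize(T[185:300,140:335],None,fx=4,fy=4,interpolation=cv2.INTER_CUBIC)[:, :780]
B=cv2.resize(T[245:360,440:560],None,fx=2.9,fy=2.9,interpolation=cv2.INTER_CUBIC)[:340]
x=cv2.resize(S[180:300,180:320],None,fx=2.8,fy=2.8,interpolation=cv2.INTER_CUBIC)
C=np.zeros((800,800,3),np.uint8); A=cv2.resize(A,(560,330)); C=np.zeros((590,800,3),np.uint8); C[:330,:560]=A; C[330:330+250,:261]=cv2.resize(B,(261,250)); C[330:580,270:562]=cv2.resize(x,(292,250))
cv2.imwrite('pics/final.png',C[:,:,::-1])
E
```

```text
time: 63.2
position: [0.3848, -0.5871, 0.192]
ee_rot: [1.0, -0.01, -0.001, -0.0]
ft_force: [1.1, -0.3, -0.2]
grip_width: 0.424
t 63.2 p [ 0.3848 -0.5871  0.192 ] F [ 1.1 -0.3 -0.2] M [ 0.03  0.01 -0.01] g 0.424
toolx [ 1.    -0.02  -0.001] tooly [-0.02 -1.   -0.  ] z [-0.001  0.    -1.   ] j [ 0.4   0.68  0.87  1.46 -0.53  1.24 -0.27]
```

View pics/final.png

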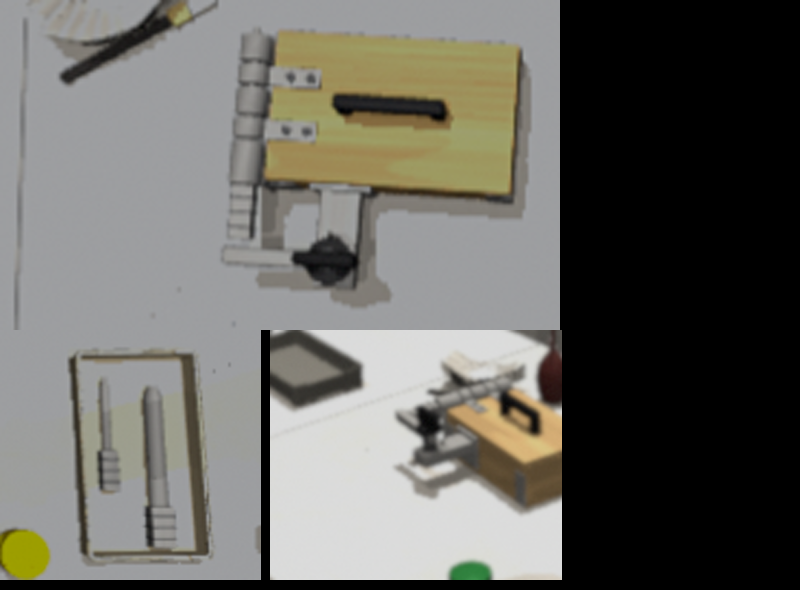

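Everything is in place in the final view: lid on, knuckles in one line, pin head at (242,212) with the keeper arm (225–300, 256) behind it, and both spares flat in the tray.

```bash
python3 -c "
from h import *
jars('t22'); robot.hand_in()"
```

```text
the job is handed in; nothing more can be done
```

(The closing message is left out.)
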